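Pile the nut brittle and fit the tray's carrying handle

ROBOT

A 6-joint arm with a two-finger parallel gripper is mounted at the origin on the work surface. World frame = base frame: x ahead of the robot, y to its left, z up, the work surface at z = 0. Lengths are in m, angles in degrees, forces in N, time in s.
With the tool pointing down it reaches from about 0.25 to 0.725 m from the base axis. Payload 9.7 kg.
Tool frame: the origin (TCP) lies where the fingers leave the gripper's body, on its centre line; the fingertips stand 73 mm ahead of it and the grasp point (between the pads) lies 54 mm ahead of it; y points along the fingers, x is the direction in which the jaws open and shut, and the axes are right-handed (so a half turn about y gives the same grasp; the last joint's range is limited). The gripper opens to 85 mm and grips with 20 to 120 N. Pads are 22 mm wide; open, the fingers measure 114 mm over their backs; the gripper's body (76 mm by 85 mm) begins 54 mm behind the grasp point. The pads swing forward as they close: fully open they stand 13 mm farther back than shut.
Start: joints at [-72.422, 4.979, 10.078, 95.1, 0, 90], TCP at [0.166, -0.524, 0.304] pointing down, gripper open.
Joint ranges: [-179.16, 179.16], [-48.56, 103.87], [-65.8, 70.77], [-126.05, 130.52], [-82.76, 87.17], [-180, 180]. Speed limits (degrees/s): [127.2, 127.2, 147.25, 180, 180, 180].

INTERFACE

Orientations are given as [roll, pitch, yaw] about the fixed x, y, z axes, in that order (R = Rz(yaw) Ry(pitch) Rx(roll)).
In Python, from workcell import sensors, imaging, bot, models gives the robot as it stands.
- The arm moves only by the tool arm_command, never from a script. Its argument "rows" is one flat list of numbers, 7 for each row, row after row: the shift along the tool's x, y, z in cm, then the turn, a rotation vector about the tool's x, y, z in degrees, then the gripper's target within -1 to 1 (fully open at 1, half-way at 0, shut at -1). A call has 1 to 12 rows; each row is the pose to reach, as a shift and turn from the pose commanded when the call began, along the tool's axes at that moment; what a row does not reach only later rows make up. A row lasts 1/12 s, in which the tool goes at most 41.7 mm and 7.16 degrees, less where a joint would pass 70% of its speed; a pose out of reach is approached as far as the arm can. A call with a gripper value outside its range is refused whole. The fingers move at their own pace and stop on an object; "force" is the grip in N (left out, the last holds). Time passes only in rows, so rows that repeat a pose let the fingers close. It gives the time, the measured TCP pose, the force and the opening at its end, in the units of the state.
- sensors.get_obs(): the state, without advancing time (a new reading comes with each control period).
- imaging.camera(name): name is "scene" or "top" or "wrist"; returns a dict with "pixels" (480x640x3 uint8, blue, green, red), "z_map" (480x640 float32, m along the optical axis (not along the pixel's ray), 0 where there is no reading), "camera_matrix" (3x3 intrinsics, pixels), "D" ([k1, k2, p1, p2, k3] as OpenCV has them; the pictures are not rectified), "world_from_camera" (4x4, takes a point from camera to world coordinates). Camera axes: x right, y up, looking along -z (the intrinsics and any distortion apply to the point x, -y, -z); pixel columns grow to the right and rows downward; lengths in m; the calibration is good to about 2 mm. A picture is of the moment at which its call begins.
- bot.job_done(): hands the job in, once; it reports no verdict.
Trained networks look in the newest picture that a camera, given by its name, has taken for a name from the list of things; names that differ only in an ending like _2 or _b are one class to them, and where a whole thing is asked for, a point or a joint stands for the part that bears it (a point fixed in the world has none). Each returns a list of dicts, best first, with "conf" (0 to 1); they miss things now and then, are a little off and sometimes report something else, mostly with a low value. They report only what shows in the picture. A call takes as long as a camera call.
- models.search_frame(thing, camera): "extent" ([centre column, centre row, width, height] in pixels, round what is visible of it).
- models.spot_point(thing, camera): "location" ([column, row] in pixels: a listed point, or the origin of a listed thing).
The state is a dict: "time": time; "q": joint angles; "qd": joint speeds; "joint_efforts": joint torques, N m; "ee_pos": TCP position; "tcp_rot": TCP orientation; "wrist_force": force on the tool from outside, world axes, zero at the start; "torque": the same for the moment, N m; "opening": finger opening in m.
Only numpy, scipy, OpenCV 4.12 (cv2) and the standard library are available. Lean on these libraries where they do the work, as an engineer would, in place of code of your own. Each camera call takes 0.05 s, during which the arm holds its last target.

TASK

Stack all the irregular pieces of nut brittle on the green tray in piles centred on its two marked rings, no pile more than four pieces high, trying each piece until it lies steady and roughly level by itself. Once all the pieces are piled, fit the wooden carrying handle over the square shaft in the middle of the tray, pushed fully home, with the piles still standing. Leave the jam jar and the blue saucer where they are.

Things in the scene. Friction and masses are not known exactly. Their poses are not given: they have to be found in the camera images.
- tray: Stack of three nested green melamine trays, fixed, 150 mm (x) by 310 mm (y). Origin under its centre on the table, z up. The floor of the top tray is 36 mm above the table, with a rim 8 mm high and 6 mm thick round it. A steel column stands in the middle (see seat).
- spot_left (a point): Centre of the ring of 60 mm diameter marked on the tray floor 90 mm to the tray's +y side of the column; on the floor surface.
- spot_right (a point): Centre of the ring of 60 mm diameter marked on the tray floor 90 mm to the tray's -y side of the column; on the floor surface.
- seat (a point): Centre of the shoulder on which the handle rests when home, 56 mm above the table: top of a steel column 28 mm square and 20 mm high in the middle of the tray. From it rises a shaft 14 mm square and 20 mm high, its top 4 mm tapered to 8 mm. Axes as the tray; the shaft's sides face x and y.
- handle_base (a point): Underside centre of the loose dark wooden handle (110 g, stands upright on the table): a block 40 x 40 mm, 30 mm high, under a bar. A square bore 17 mm wide, 22 mm deep opens below (mouth bevelled 2 mm, sides square to the block). It goes on the shaft in any of four quarter turns.
- handle_grip (a point): Middle of the bar on top of the handle, the place to grip: 60 mm long (x), 14 mm thick (y), 22 mm high, centred 41 mm above the handle's underside. Axes as handle_base.
- a_mid (a point): Brittle, mid-brown, 52 x 36 mm, 21 mm thick, flat top and underside. Point: its middle, half-way up. x: lengthwise, z: up at the start. Grip its upright parallel sides, which face +y and -y and reach 14 mm either way along x; the ends are broken points. 45 g, rigid.
- b_mid (a point): Brittle, dark, 51 x 38 mm, 22 mm thick, flat top and underside. Point: its middle, half-way up. x: lengthwise, z: up at the start. Grip its upright parallel sides, which face +y and -y and reach 14 mm either way along x; the ends are broken points. 45 g, rigid.
- c_mid (a point): Brittle, light, 51 x 34 mm, wedge: top slopes 10 degrees: 18 mm thick at the -x end, 27 at +x; flat below (point 11 mm above underside). Point: its middle, half-way up. x: lengthwise, z: up at the start. Grip its upright parallel sides, which face +y and -y and reach 14 mm either way along x; the ends are broken points. 45 g, rigid.
- d_mid (a point): Brittle, light, 51 x 37 mm, wedge: top slopes 10 degrees: 18 mm thick at the -x end, 27 at +x; flat below (point 11 mm above underside). Point: its middle, half-way up. x: lengthwise, z: up at the start. Grip its upright parallel sides, which face +y and -y and reach 14 mm either way along x; the ends are broken points. 45 g, rigid.
- e_mid (a point): Brittle, darkest, 51 x 34 mm, roof shaped: 24 mm thick at a ridge across the middle (along y), 17 at the ends; flat below up to x = +9 mm, then broken away upward (point 11.5 mm above underside). Point: its middle, half-way up. x: lengthwise, z: up at the start. Grip its upright parallel sides, which face +y and -y and reach 14 mm either way along x; the ends are broken points. 45 g, rigid.
- f_mid (a point): Brittle, brown, 50 x 36 mm, roof shaped: 24 mm thick at a ridge across the middle (along y), 17 at the ends; flat below up to x = +9 mm, then broken away upward (point 11.5 mm above underside). Point: its middle, half-way up. x: lengthwise, z: up at the start. Grip its upright parallel sides, which face +y and -y and reach 14 mm either way along x; the ends are broken points. 45 g, rigid.
- g_mid (a point): Brittle, lightest, 51 x 36 mm, wedge: top slopes 10 degrees: 18 mm thick at the -x end, 27 at +x; flat below from x = -9 mm to the +x end, broken away upward beyond (point 11 mm above underside). Point: its middle, half-way up. x: lengthwise, z: up at the start. Grip its upright parallel sides, which face +y and -y and reach 14 mm either way along x; the ends are broken points. 45 g, rigid.
- h_mid (a point): Brittle, light, 51 x 35 mm, wedge: top slopes 10 degrees: 18 mm thick at the -x end, 27 at +x; flat below from x = -9 mm to the +x end, broken away upward beyond (point 11 mm above underside). Point: its middle, half-way up. x: lengthwise, z: up at the start. Grip its upright parallel sides, which face +y and -y and reach 14 mm either way along x; the ends are broken points. 45 g, rigid.
- board_left: Fixed thin wooden board on the robot's left, 280 mm (x) x 180 mm, 6 mm thick; origin under its centre. The brittle starts lying on the two boards. A fixed samovar 260 mm tall stands farther out on this side (y above 0.5 m).
- board_right: The same board on the robot's right.
- jam_jar: Bystander: closed amber glass jam jar, 68 mm wide, 100 mm tall, beyond the boards. Origin under its centre.
- saucer_blue: Bystander: blue ceramic saucer 124 mm wide, 18 mm high, beyond the boards. Origin under its centre.

How it is judged (in metres and radians):
On the way, in this order (a step that is already met when the one before it is completed fails the run):
1. all the pieces of brittle that are there stand in piles on the two rings, released, each pile at most four high ((horizontal distance between a_mid and spot_left below 0.016 m or horizontal distance between a_mid and spot_right below 0.016 m) and z of a_mid in the frame of tray between 0.036 and 0.126 m and angle between the z axis of each of a_mid, b_mid, c_mid, d_mid, e_mid, f_mid, g_mid, h_mid and the z axis of tray, either way round below 0.3 rad and linear speed of each of shard_a, shard_b, shard_c, shard_d, shard_e, shard_f, shard_g, shard_h below 0.03 m/s and (horizontal distance between b_mid and spot_left below 0.016 m or horizontal distance between b_mid and spot_right below 0.016 m) and z of b_mid in the frame of tray between 0.036 and 0.126 m and (horizontal distance between c_mid and spot_left below 0.016 m or horizontal distance between c_mid and spot_right below 0.016 m) and z of c_mid in the frame of tray between 0.036 and 0.126 m and (horizontal distance between d_mid and spot_left below 0.016 m or horizontal distance between d_mid and spot_right below 0.016 m) and z of d_mid in the frame of tray between 0.036 and 0.126 m and (horizontal distance between e_mid and spot_left below 0.016 m or horizontal distance between e_mid and spot_right below 0.016 m) and z of e_mid in the frame of tray between 0.036 and 0.126 m and (horizontal distance between f_mid and spot_left below 0.016 m or horizontal distance between f_mid and spot_right below 0.016 m) and z of f_mid in the frame of tray between 0.036 and 0.126 m and (horizontal distance between g_mid and spot_left below 0.016 m or horizontal distance between g_mid and spot_right below 0.016 m) and z of g_mid in the frame of tray between 0.036 and 0.126 m and (horizontal distance between h_mid and spot_left below 0.016 m or horizontal distance between h_mid and spot_right below 0.016 m) and z of h_mid in the frame of tray between 0.036 and 0.126 m and contact force between the fingers and shard_a below 0.2 N and contact force between the fingers and shard_b below 0.2 N and contact force between the fingers and shard_c below 0.2 N and contact force between the fingers and shard_d below 0.2 N and contact force between the fingers and shard_e below 0.2 N and contact force between the fingers and shard_f below 0.2 N and contact force between the fingers and shard_g below 0.2 N and contact force between the fingers and shard_h below 0.2 N), for 0.3 s.
2. the handle sits fully home on the square shaft, released (distance between handle_base and seat below 0.005 m and angle between handle_base's own z axis and vertical below 0.08 rad and contact force between the fingers and handle below 0.2 N), for 0.3 s.
At the end, for the whole second after the job is handed in: Each piece present: middle within 16 mm of a ring's centre (seen from above) and under 90 mm above the tray floor (four to a pile), within 17 degrees of level, still, released. Handle upright, released, its underside centre within 5 mm of the seat (all of step 1 and all of step 2); the robot touches nothing.
It fails at once if the jam jar is shifted by more than 30 mm (distance of jam_jar from where it was at the start of the episode above 0.03 m).
It fails at once if the blue saucer is shifted by more than 30 mm (distance of saucer_blue from where it was at the start of the episode above 0.03 m).
Of shard_a, shard_b, shard_c, shard_d, shard_e, shard_f, shard_g, shard_h only 6 to 8 are there at a start; the rules pass over those that are not, and their reading is None.
At some moment in a run one of shard_a, shard_b, shard_c, shard_d, shard_e, shard_f, shard_g, shard_h may be knocked a few centimetres aside while the robot is not near it.
It also fails if it takes over 210 s, if anything falls off the work surface, if the arm or the gripper's body presses on something with over 40 N, if the wrist force passes 120 N, or if a joint passes its speed limit or range.

## Working session

There is one attempt and no reset: what is moved stays moved. The work goes in short steps, Python scripts to look and compute and a tool call to move; the robot and the scene stay as the last step left them, time stands still between calls to the robot, and variables do not carry over. Pictures are saved under pics/ and viewed, and the job is handed in when it is done.

Besides the shell and the picture viewer there is one more tool, called by a JSON object that holds its "name" and its "arguments", one argument or row to a line. arm_command: Moves the arm, as the interface text tells. Its arguments: {"type":"object","properties":{"rows":{"type":"array","items":{"type":"number"}},"force":{"type":"number"}},"required":["rows"]}

```bash
ls; mkdir -p pics; python3 - <<'E'
from workcell import sensors, imaging, bot, models
import cv2
print(sensors.get_obs())
for n in ["scene","top","wrist"]:
    c=imaging.camera(n); cv2.imwrite(f"pics/{n}0.png",c["pixels"]); print(n,c["camera_matrix"].tolist(),c["D"],c["world_from_camera"].round(3).tolist())
    for t in ["tray","spot_left","spot_right","seat","handle_base","handle_grip"]+[x+"_mid" for x in "abcdefgh"]+["jam_jar","saucer_blue"]:
        print(t,[(r["location"],round(r["conf"],2)) for r in models.spot_point(t,n)][:3])
E
```

```text
pics
{'time': 0.0, 'q': array([-7.24231662e+01,  5.01167376e+00,  1.00350865e+01,  9.51006118e+01,
       -2.85543944e-03,  9.00016055e+01]), 'qd': array([ 0.01036836, -0.00377108, -0.01213733,  0.03878505, -0.12578625,
        0.10666455]), 'joint_efforts': array([ 4.82615851e-04, -5.20383132e+01,  4.64810729e+01,  1.61616696e-02,
        1.62463207e-04,  8.76835799e-06]), 'ee_pos': array([ 0.16604061, -0.52419662,  0.30318317]), 'tcp_rot': array([-9.00028576e+01,  7.71990371e-02, -7.24247717e+01]), 'wrist_force': array([-0.70492666, -0.98016136,  0.13539335]), 'torque': array([ 0.03770117, -0.03422286,  0.0148065 ]), 'opening': 0.0858112270951941}
scene [[507.42184031477666, 0.0, 320.5315278113115], [0.0, 507.42184031477666, 248.11297458782335], [0.0, 0.0, 1.0]] [-0.00066714  0.          0.          0.          0.        ] [[-0.689, -0.599, 0.408, 1.049], [0.725, -0.56, 0.402, 0.477], [-0.012, 0.573, 0.82, 1.03], [0.0, 0.0, 0.0, 1.0]]
tray [([296.3, 264.4], 0.77), ([194.1, 242.4], 0.73), ([244.0, 166.2], 0.56)]
spot_left [([322.9, 279.8], 0.64)]
spot_right [([274.5, 231.2], 0.94)]

[... 1315 characters left out ...]

f_mid [([133.0, 283.4], 0.7), ([459.2, 319.6], 0.56), ([287.2, 305.9], 0.48)]
g_mid [([500.6, 275.2], 0.91)]
h_mid [([173.7, 316.5], 0.96)]
jam_jar []
saucer_blue [([443.7, 161.3], 0.95), ([175.2, 261.0], 0.72), ([487.8, 221.3], 0.68)]
wrist [[430.7237465253644, 0.0, 310.73444727579385], [0.0, 430.7237465253644, 239.98446172940118], [0.0, 0.0, 1.0]] [-0.08230604  0.          0.          0.          0.        ] [[0.302, 0.904, 0.302, 0.243], [-0.953, 0.286, 0.096, -0.499], [-0.0, -0.317, 0.948, 0.374], [0.0, 0.0, 0.0, 1.0]]
tray []
spot_left []
spot_right []
seat []
handle_base []
handle_grip []
a_mid []
b_mid []
c_mid []
d_mid []
e_mid []
f_mid []
g_mid []
h_mid []
jam_jar []
saucer_blue []
```

View pics/top0.png

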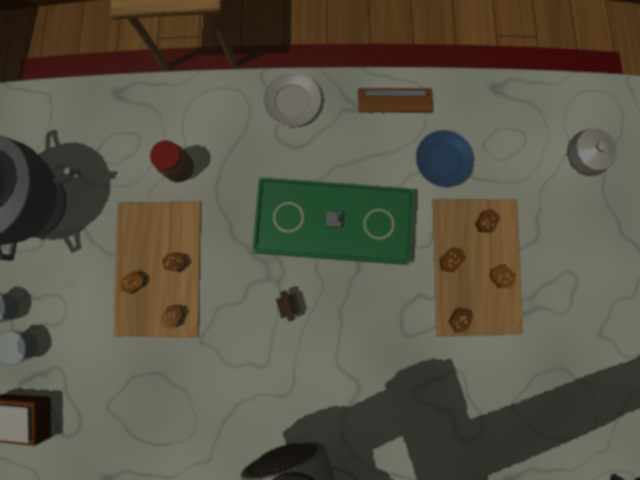

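View pics/scene0.png

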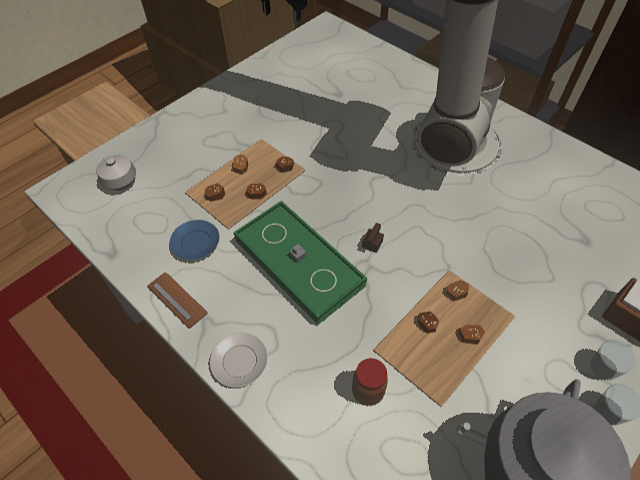

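View pics/wrist0.png

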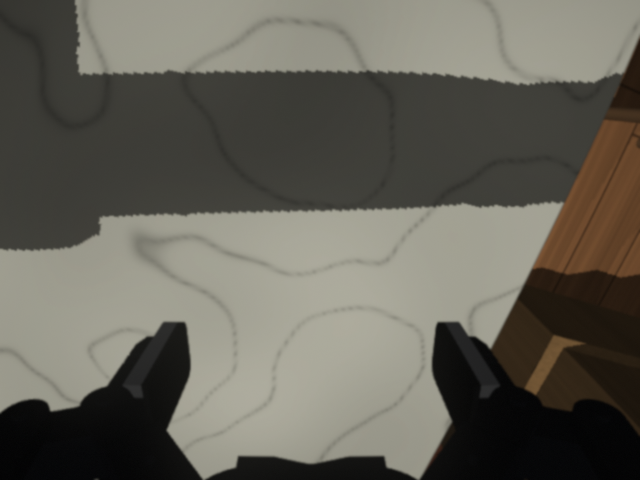

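```bash
cat > h.py <<'E'
from workcell import sensors, imaging, bot, models
import numpy as np, cv2, json, os
from scipy.spatial.transform import Rotation as Rn
def grab(n,save=None):
    c=imaging.camera(n)
    if save: cv2.imwrite(f"pics/{save}.png",c["pixels"])
    return c
def cloud(c):
    K,D=c["camera_matrix"],np.array(c["D"]); z=c["z_map"]
    h,w=z.shape; u,v=np.meshgrid(np.arange(w),np.arange(h))
    p=cv2.undistortPoints(np.stack([u,v],-1).reshape(-1,1,2).astype(float),K,D).reshape(h,w,2)
    P=np.stack([p[...,0]*z,-p[...,1]*z,-z],-1); T=c["world_from_camera"]
    W=P@T[:3,:3].T+T[:3,3]; W[z<=0]=np.nan
    return W
def ray(c,uv,zw):
    p=cv2.undistortPoints(np.array([[uv]],float),c["camera_matrix"],np.array(c["D"]))[0,0]
    T=c["world_from_camera"]; d=T[:3,:3]@np.array([p[0],-p[1],-1]); o=T[:3,3]
    return o+d*(zw-o[2])/d[2]
def ortho(c,x0,x1,y0,y1,res=0.001):
    W=cloud(c); px=c["pixels"]; nx=int((x1-x0)/res); ny=int((y1-y0)/res)
    H=np.full((nx,ny),np.nan); I=np.zeros((nx,ny,3),np.uint8)
    a=W.reshape(-1,3); col=px.reshape(-1,3)
    ok=np.isfinite(a[:,0])&(a[:,0]>x0)&(a[:,0]<x1)&(a[:,1]>y0)&(a[:,1]<y1)
    a=a[ok];col=col[ok]; i=((x1-a[:,0])/res).astype(int).clip(0,nx-1); j=((y1-a[:,1])/res).astype(int).clip(0,ny-1)
    o=np.argsort(a[:,2]); H[i[o],j[o]]=a[o,2]; I[i[o],j[o]]=col[o]
    return H,I   # row: x decreasing, col: y decreasing
def segs(c,box,zmin,minarea=400e-6):
    """blobs above zmin: pixelwise in image, returns list"""
    W=cloud(c); x0,x1,y0,y1=box
    m=((W[...,2]>zmin)&(W[...,0]>x0)&(W[...,0]<x1)&(W[...,1]>y0)&(W[...,1]<y1)).astype(np.uint8)
    n,l,s,_=cv2.connectedComponentsWithStats(m)
    out=[]
    for k in range(1,n):
        if s[k,4]<40: continue
        P=W[l==k]; col=c["pixels"][l==k].mean(0)
        out.append((P,col,_[k]))
    return out
E
python3 - <<'E'
from h import *
c=grab("top")
print(sensors.get_obs()["time"])
W=cloud(c)
for uv in [(130,220),(190,220),(440,220),(515,325),(230,150),(300,240),(420,240)]: print(uv,W[uv[1],uv[0]].round(4))
for P,col,cen in segs(c,(0.2,0.7,-0.42,0.42),0.014):
    r=cv2.minAreaRect((P[:,:2]*1000).astype(np.float32))
    print(cen.round(),len(P),P.mean(0).round(4),"zmax %.4f"%P[:,2].max(),np.round(r[1]),round(r[2]),col.round())
cr=cv2.resize(c["pixels"][190:345,100:210],None,fx=4,fy=4,interpolation=cv2.INTER_CUBIC); cr2=cv2.resize(c["pixels"][190:345,425:535],None,fx=4,fy=4,interpolation=cv2.INTER_CUBIC)
g=np.hstack([cr,cr2])[:600,:800]; cv2.imwrite("pics/crop.png",cv2.convertScaleAbs(g,alpha=1.6))
E
```

```text
2.6
(130, 220) [0.6172 0.3887 0.0084]
(190, 220) [0.616  0.2603 0.0069]
(440, 220) [ 0.6121 -0.2543  0.0066]
(515, 325) [ 0.3956 -0.4037  0.0066]
(230, 150) [0.7652 0.1805 0.0017]
(300, 240) [0.5701 0.0314 0.0325]
(420, 240) [ 0.5718 -0.2127  0.001 ]
[173. 177.] 96 [0.6983 0.2876 0.0481] zmax 0.0751 [27.  4.] 90 [24. 34. 44.]
[445. 182.] 136 [ 0.6883 -0.2656  0.0171] zmax 0.0222 [87. 21.] 90 [68. 59. 47.]
[333. 220.] 11872 [ 0.6084 -0.0346  0.0373] zmax 0.0782 [310. 152.] 85 [46. 75. 38.]
[487. 221.] 394 [ 0.6071 -0.3468  0.0269] zmax 0.0345 [39. 49.] 59 [22. 46. 73.]
[452. 259.] 416 [ 0.5294 -0.2711  0.0265] zmax 0.0329 [37. 53.] 47 [21. 48. 77.]
[174. 262.] 350 [0.5276 0.2863 0.0266] zmax 0.0335 [49. 34.] 79 [28. 51. 75.]
[502. 277.] 412 [ 0.4937 -0.373   0.0275] zmax 0.0351 [50. 37.] 43 [23. 57. 86.]
[131. 282.] 382 [0.4874 0.3736 0.0276] zmax 0.0374 [36. 49.] 35 [26. 56. 86.]
[288. 305.] 511 [0.442  0.0549 0.0398] zmax 0.0560 [60. 40.] 16 [30. 40. 49.]
[172. 317.] 409 [0.4189 0.2881 0.0278] zmax 0.0363 [37. 51.] 65 [32. 60. 85.]
[461. 320.] 398 [ 0.4091 -0.2856  0.0263] zmax 0.0337 [37. 49.] 65 [24. 47. 74.]
[304. 449.] 513 [0.2032 0.019  0.1709] zmax 0.2081 [68.  7.] 90 [18. 22. 23.]
```

View pics/crop.png

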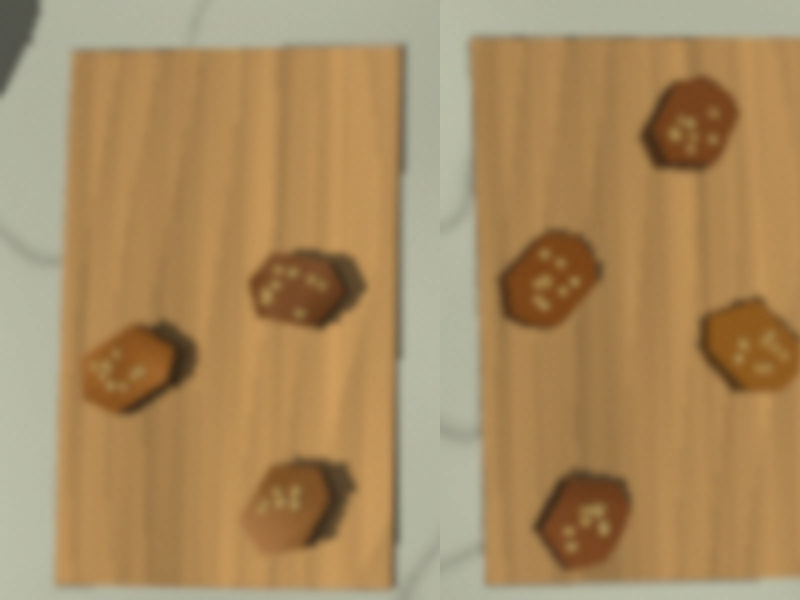

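```bash
cat >> h.py <<'E'
def prof(kind,x):
    t=np.tan(np.radians(10))
    if kind=="flat": return np.full_like(x,22.)
    if kind=="wedge": return 22.5+t*x
    if kind=="roof": return 24-7*np.abs(x)/25.5
def fit(P,zb,kinds=("flat","wedge","roof")):
    """P world points (m) of a piece, zb support height. top points only"""
    Q=P[P[:,2]>zb+0.013]*1000
    res=[]
    r=cv2.minAreaRect(Q[:,:2].astype(np.float32)); c=np.array(r[0])
    # yaw by scanning: width extents
    for yaw in range(0,360,3):
        ex=np.array([np.cos(np.radians(yaw)),np.sin(np.radians(yaw))]); ey=np.array([-ex[1],ex[0]])
        X=(Q[:,:2])@ex; Y=(Q[:,:2])@ey
        lo,hi=np.percentile(X,[1,99]); yl,yh=np.percentile(Y,[1,99])
        xc=(lo+hi)/2; yc=(yl+yh)/2
        for k in kinds:
            d=Q[:,2]-zb*1000-prof(k,X-xc); off=np.median(d)
            e=np.abs(d-off).clip(0,4).mean()
            cost=e+0.15*abs((hi-lo)-48)+0.15*abs((yh-yl)-35)
            cc=ex*xc+ey*yc
            res.append((cost,e,k,yaw,cc.round(1),round(off,1),round(hi-lo),round(yh-yl)))
    res.sort(key=lambda r:r[0])
    return res
E
python3 - <<'E'
from h import *
c=grab("top")
for P,col,cen in segs(c,(0.2,0.7,-0.42,0.42),0.014):
    if not 340<len(P)<430: continue
    print(cen.round(),col.round())
    r=fit(P,0.006)
    for k in ("flat","wedge","roof"): print("   ",[x for x in r if x[2]==k][:2])
E
```

```text
[487. 221.] [22. 46. 73.]
    [(np.float64(2.3847359844124), np.float64(2.135601357475792), 'flat', 327, array([ 607.5, -348.5]), np.float64(-0.3), 47, 36), (np.float64(2.3847359844124107), np.float64(2.135601357475792), 'flat', 147, array([ 607.5, -348.5]), np.float64(-0.3), 47, 36)]
    [(np.float64(1.7507113419142368), np.float64(1.5015767149776178), 'wedge', 147, array([ 607.5, -348.5]), np.float64(-0.6), 47, 36), (np.float64(1.8113249001336573), np.float64(1.5057564193402362), 'wedge', 144, array([ 607.5, -348.5]), np.float64(-0.5), 47, 36)]
    [(np.float64(2.4258351408675947), np.float64(2.1767005139309865), 'roof', 327, array([ 607.5, -348.5]), np.float64(0.1), 47, 36), (np.float64(2.4258351408676027), np.float64(2.176700513930984), 'roof', 147, array([ 607.5, -348.5]), np.float64(0.1), 47, 36)]
[452. 260.] [21. 48. 77.]
    [(np.float64(1.7389594905379417), np.float64(1.5401408256827869), 'flat', 318, array([ 529.1, -271.1]), np.float64(-1.5), 48, 36), (np.float64(1.7389594905379628), np.float64(1.5401408256827869), 'flat', 138, array([ 529.1, -271.1]), np.float64(-1.5), 48,
[... 3871 characters left out ...]
08.7, -286.1]), np.float64(-0.9), 45, 36), (np.float64(2.5101336780848205), np.float64(1.9919961140150662), 'flat', 330, array([ 408.7, -286.1]), np.float64(-0.9), 45, 36)]
    [(np.float64(2.5252782890865904), np.float64(2.007140725016836), 'wedge', 330, array([ 408.7, -286.1]), np.float64(-1.0), 45, 36), (np.float64(2.5531613262043873), np.float64(2.007763808371266), 'wedge', 333, array([ 408.6, -285.8]), np.float64(-1.0), 45, 36)]
    [(np.float64(2.063129923517209), np.float64(1.5449923594474588), 'roof', 150, array([ 408.7, -286.1]), np.float64(-0.3), 45, 36), (np.float64(2.0631299235172107), np.float64(1.544992359447456), 'roof', 330, array([ 408.7, -286.1]), np.float64(-0.3), 45, 36)]
```

```bash
python3 - <<'E'
from h import *
c=grab("top",); W=cloud(c)
for t,z in [("spot_left",.036),("spot_right",.036),("seat",.056),("handle_grip",.041),("tray",0)]:
    for r in models.spot_point(t,"top")[:1]: print(t,ray(c,r["location"],z).round(4),r["conf"])
s=grab("scene")
for t,z in [("spot_left",.036),("spot_right",.036),("seat",.056),("handle_grip",.041)]:
    for r in models.spot_point(t,"scene")[:1]: print("scene",t,ray(s,r["location"],z).round(4),r["conf"])
for P,col,cen in segs(c,(0.2,0.75,-0.3,0.3),0.03):
    if len(P)>5000:
        m=(P[:,2]<.05); Q=P[m]; print("rect",cv2.minAreaRect((Q[:,:2]*1000).astype(np.float32)))
        T=P[P[:,2]>.0655]; print("shaft",T.mean(0),len(T))
        T=P[(P[:,2]>.052)]; print("column",len(T),cv2.minAreaRect((T[:,:2]*1000).astype(np.float32)))
for P,col,cen in segs(c,(0.3,0.5,-0.1,0.15),0.04): print("handle bar",len(P),P.mean(0).round(4),P[:,2].max(),cv2.minAreaRect((P[:,:2]*1000).astype(np.float32)))
# ring: white pixels
hsv=cv2.cvtColor(c["pixels"],cv2.COLOR_BGR2HSV); m=(hsv[...,1]<90)&(W[...,2]>.03)&(W[...,2]<.042)
for u0,u1 in [(262,316),(355,405)]:
    mm=m.copy(); mm[:,:u0]=0; mm[:,u1:]=0; mm[:195]=0; mm[245:]=0
    v,u=np.nonzero(mm); e=cv2.fitEllipse(np.stack([u,v],1).astype(np.float32)) ; print(len(u),e,ray(c,e[0],.036).round(4))
print(sensors.get_obs()["time"])
E
```

```text
spot_left [0.6154 0.0638 0.036 ] 0.65
spot_right [ 0.6056 -0.1246  0.036 ] 0.84
seat [ 0.6113 -0.0318  0.056 ] 0.6
handle_grip [0.4414 0.0561 0.041 ] 0.81
tray [ 0.6102 -0.0276  0.    ] 0.61
scene spot_left [0.6154 0.0574 0.036 ] 0.73
scene spot_right [ 0.5962 -0.1278  0.036 ] 0.67
scene seat [ 0.612  -0.0437  0.056 ] 0.67
scene handle_grip [0.4283 0.0607 0.041 ] 0.69
rect ((609.5794677734375, -34.63053894042969), (310.4519348144531, 151.28973388671875), 85.12979125976562)
shaft [ 0.60813944 -0.03536897  0.07373597] 57
column 209 ((609.1248168945312, -35.161224365234375), (27.93042755126953, 28.618240356445312), 85.16165161132812)
handle bar 238 [0.442  0.0553 0.051 ] 0.05589058719887652 ((441.7435302734375, 55.680484771728516), (60.1227912902832, 14.17873764038086), 16.85017204284668)
350 ((287.8775329589844, 216.7537078857422), (28.77757453918457, 29.24971580505371), 72.19165802001953) [0.6163 0.0553 0.036 ]
339 ((378.5094909667969, 223.62152099609375), (28.782272338867188, 29.296955108642578), 118.37432861328125) [ 0.6012 -0.1243  0.036 ]
3.2
```

```bash
cat >> h.py <<'E'
def Rtool(yaw,tilt=0):
    # pointing down at yaw, then tilt about tool x (deg)
    return Rn.from_euler("xyz",[-90,0,yaw],degrees=True)*Rn.from_rotvec([tilt,0,0],degrees=True)
def move(x,y,z,yaw,tilt=0):
    o=sensors.get_obs(); R=Rn.from_euler("xyz",o["tcp_rot"],degrees=True)
    d=R.inv().apply(np.array([x,y,z])-o["ee_pos"])*100
    r=(R.inv()*Rtool(yaw,tilt)).as_rotvec(degrees=True)
    print("t=%.2f"%o["time"],"MOVE cm",d.round(2),"rot",r.round(1),"rows>=",max(np.linalg.norm(d)/4.17,np.linalg.norm(r)/7.16).round(1),"q1",o["q"][0].round(0),"q6",o["q"][5].round(0))
SL=np.array([.6171,.0549]); SR=np.array([.6019,-.1245]); SEAT=np.array([.6095,-.0348])
E
python3 -c "
from h import *
move(.529,-.271,.18,48)"
```

```text
t=3.20 MOVE cm [-13.19  12.39  42.25] rot [  -0.  -120.4   -0. ] rows>= 16.8 q1 -72.0 q6 90.0
```

{"name": "arm_command", "arguments": {
  "rows": [-13.2,12.4,42.2,0,-120,0,1,-13.2,12.4,42.2,0,-120,0,1,-13.2,12.4,42.2,0,-120,0,1,-13.2,12.4,42.2,0,-120,0,1,-13.2,12.4,42.2,0,-120,0,1,-13.2,12.4,42.2,0,-120,0,1,-13.2,12.4,42.2,0,-120,0,1,-13.2,12.4,42.2,0,-120,0,1,-13.2,12.4,42.2,0,-120,0,1,-13.2,12.4,42.2,0,-120,0,1,-13.2,12.4,42.2,0,-120,0,1,-13.2,12.4,42.2,0,-120,0,1],
  "force": 40
}}

```text
time: 4.2
ee_pos: [0.5322, -0.2668, 0.1768]
tcp_rot: [-89.8, 0.0, 14.1]
wrist_force: [-0.7, -0.3, -0.7]
opening: 0.0852
```

```bash
python3 -c "
from h import *
print(sensors.get_obs())
move(.529,-.271,.18,48)"
```

```text
{'time': 4.2, 'q': array([-26.65736572,  10.64386706,   2.32682517,  81.81832213,
         0.08370712,  49.19676244]), 'qd': array([ -3.48104578,  -1.83230915,  -0.4232173 ,   2.64521675,
        -1.65479875, -89.52285496]), 'joint_efforts': array([  3.53470556, -58.8129437 ,  49.69772458,  -0.85908087,
         0.15607404,   3.5168425 ]), 'ee_pos': array([ 0.53217723, -0.26681406,  0.17684872]), 'tcp_rot': array([-8.98481818e+01,  4.77654370e-02,  1.41458362e+01]), 'wrist_force': array([-0.69587994, -0.28922885, -0.69969344]), 'torque': array([ 0.01598459,  0.04496597, -0.00961976]), 'opening': 0.08523074282774139}
t=4.20 MOVE cm [-0.41 -0.32 -0.33] rot [ -0.2 -33.9  -0. ] rows>= 4.7 q1 -27.0 q6 49.0
```

{"name": "arm_command", "arguments": {
  "rows": [0,0,0,0,-34.3,0,1,0,0,0,0,-34.3,0,1,0,0,0,0,-34.3,0,1,0,0,0,0,-34.3,0,1,0,0,0,0,-34.3,0,1,0,0,0,0,-34.3,0,1,0,0,0,0,-34.3,0,1]
}}

```text
time: 4.78
ee_pos: [0.5285, -0.271, 0.1798]
tcp_rot: [-90.0, -0.0, 47.6]
wrist_force: [0.5, -0.0, 0.3]
opening: 0.0856
```

```bash
python3 -c "
from h import *
c=grab('wrist','w1')
print(sensors.get_obs())
for P,col,cen in segs(c,(0.2,0.7,-0.42,-.2),0.014):
    print(cen.round(),len(P),P.mean(0).round(4)); 
    if len(P)>1500:
      r=fit(P[::4],0.006); print(r[0])
move(.529,-.271,.078,48)"
```

```text
{'time': 4.8333, 'q': array([-2.71476629e+01,  1.03171583e+01,  2.28488334e+00,  8.19703457e+01,
       -3.71793430e-04,  1.52364604e+01]), 'qd': array([-0.0910222 , -0.00377876,  0.12292496,  0.00744566,  0.00786499,
       -0.12031832]), 'joint_efforts': array([ 2.73811963e-02, -5.83259761e+01,  4.69536066e+01,  1.56707254e-03,
        5.22662740e-04, -1.74536090e-01]), 'ee_pos': array([ 0.52853992, -0.27102414,  0.17986104]), 'tcp_rot': array([-8.99975691e+01,  1.04744796e-03,  4.76158767e+01]), 'wrist_force': array([-0.02867146,  1.21550384,  0.19727634]), 'torque': array([0.00219812, 0.04089568, 0.03485362]), 'opening': 0.08572612456276685}
[129. 105.] 6111 [ 0.4072 -0.2853  0.0265]
(np.float64(1.4506400646214834), np.float64(0.7656398708283394), 'roof', 150, array([ 406.4, -286. ]), np.float64(-0.2), 44, 36)
[307. 248.] 5085 [ 0.5246 -0.2707  0.0263]
(np.float64(0.6417179916226746), np.float64(0.6157427465152171), 'flat', 318, array([ 525.6, -271.5]), np.float64(-1.4), 48, 35)
[304. 417.] 47039 [ 0.5204 -0.2728  0.1558]
(np.float64(28.16468489793149), np.float64(3.3948398186915916), 'flat', 243, array([ 511.3, -292.9]), np.float64(144.9), 196, 52)
[301. 406.] 3621 [ 0.6005 -0.3454  0.0267]
(np.float64(1.3797728196494305), np.float64(1.0746368947353417), 'wedge', 150, array([ 603.6, -348.1]), np.float64(-0.2), 49, 36)
t=4.83 MOVE cm [ 0.03 10.19 -0.03] rot [-0.  -0.4 -0. ] rows>= 2.4 q1 -27.0 q6 15.0
```

View pics/w1.png

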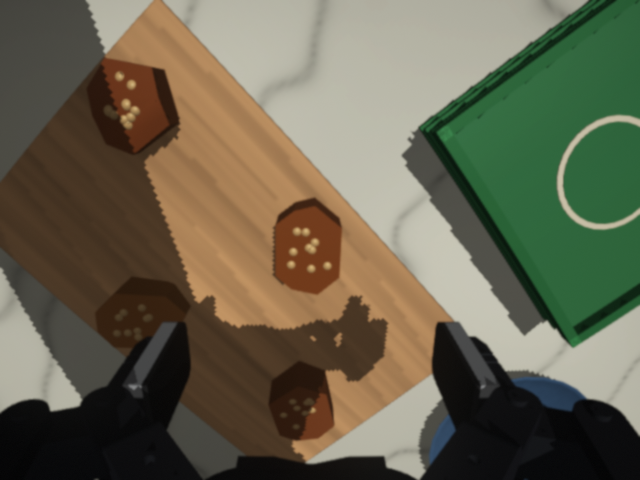

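{"name": "arm_command", "arguments": {
  "rows": [-0.1,4,0.1,0,0,0,1,-0.1,8,0.1,0,0,0,1,-0.1,10.2,0.1,0,0,0,1,-0.1,10.2,0.1,0,0,0,1,-0.1,10.2,0.1,0,0,0,0,-0.1,10.2,0.1,0,0,0,-1,-0.1,10.2,0.1,0,0,0,-1,-0.1,10.2,0.1,0,0,0,-1,-0.1,10.2,0.1,0,0,0,-1,-0.1,10.2,0.1,0,0,0,-1,-0.1,10.2,0.1,0,0,0,-1]
}}

```text
time: 5.75
ee_pos: [0.5281, -0.2716, 0.0801]
tcp_rot: [-90.2, -0.1, 47.8]
wrist_force: [-0.7, -0.6, 5.1]
opening: 0.0347
```

```bash
python3 -c "
from h import *
print(sensors.get_obs())
c=grab('wrist','w2')
c=grab('scene'); cv2.imwrite('pics/s2.png',cv2.resize(c['pixels'][100:300,150:420],None,fx=2.9,fy=2.9))"
```

```text
{'time': 5.75, 'q': array([-2.72156784e+01,  1.23664845e+01, -6.49488754e+00,  7.09400061e+01,
       -1.79240415e-04,  1.49796411e+01]), 'qd': array([-0.06241255,  0.01218934, -0.06353135, -0.0660762 , -0.08677583,
        0.02229898]), 'joint_efforts': array([-1.07139669e-02, -5.55000186e+01,  4.25617790e+01, -1.55818546e-01,
        3.42849373e-03, -2.48035585e-02]), 'ee_pos': array([ 0.52807817, -0.27157876,  0.08009902]), 'tcp_rot': array([-9.01919186e+01, -5.11657000e-02,  4.78047659e+01]), 'wrist_force': array([-0.65271882, -0.61859516,  5.11496772]), 'torque': array([ 0.05149896,  0.07137261, -0.03958413]), 'opening': 0.0347118655113879}
```

View pics/w2.png

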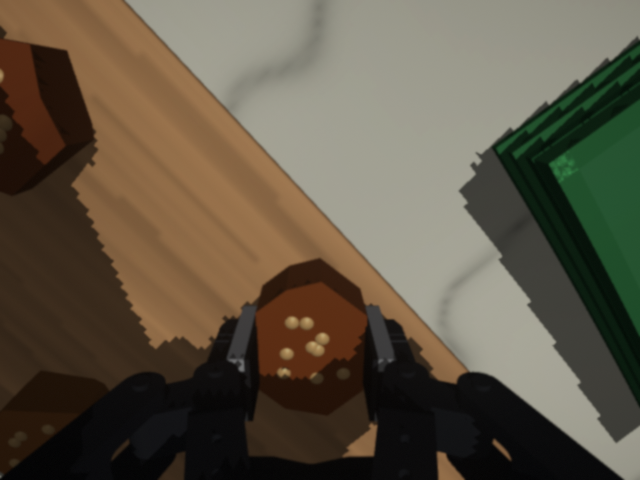

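View pics/s2.png

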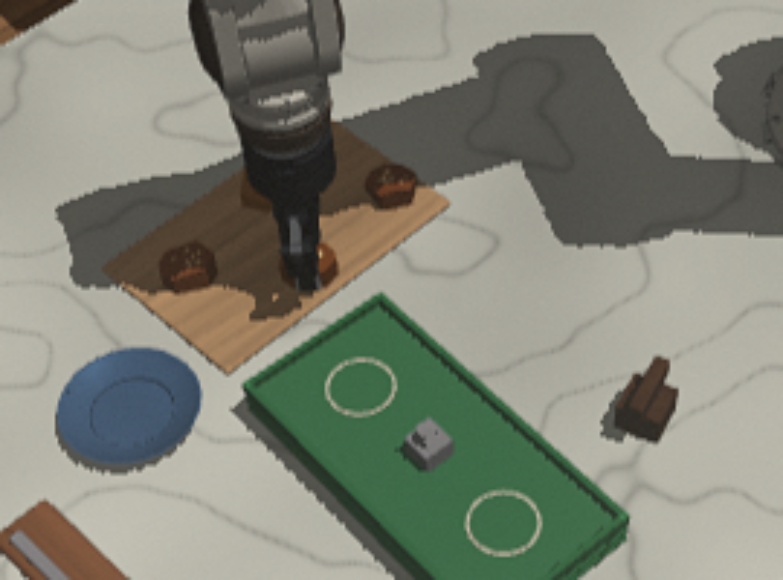

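```bash
python3 -c "
from h import *
move(*SR,.16,-4.85)
move(*SR,.111,-4.85)"
```

```text
t=5.85 MOVE cm [15.86 -7.99  4.38] rot [ 0.2 52.7  0.1] rows>= 7.4 q1 -27.0 q6 15.0
t=5.85 MOVE cm [15.86 -3.09  4.4 ] rot [ 0.2 52.7  0.1] rows>= 7.4 q1 -27.0 q6 15.0
```

{"name": "arm_command", "arguments": {
  "rows": [0,-4,0,0,0,0,-1,0,-8.2,0,0,0,0,-1,4,-8.2,1.1,0,7,0,-1,8,-8.2,2.2,0,14,0,-1,12,-8.2,3.3,0,21,0,-1,15.8,-8.2,4.4,0,28,0,-1,15.8,-8.2,4.4,0,35,0,-1,15.8,-8.2,4.4,0,42,0,-1,15.8,-8.2,4.4,0,49,0,-1,15.8,-8.2,4.4,0,52.7,0,-1,15.8,-8.2,4.4,0,52.7,0,-1,15.8,-8.2,4.4,0,52.7,0,-1]
}}

```text
time: 6.85
ee_pos: [0.6008, -0.1245, 0.1606]
tcp_rot: [-90.0, -0.1, -4.7]
wrist_force: [-0.3, -0.1, -0.4]
opening: 0.035
```

```bash
python3 -c "
from h import *
o=sensors.get_obs(); print(o['opening'],o['wrist_force'],o['tcp_rot'])
move(*SR,.111,-4.85)
c=grab('wrist','w3')"
```

```text
0.034982397766112776 [-0.28229463 -0.14823348 -0.37296056] [-9.00073286e+01 -5.58071156e-02 -4.73569483e+00]
t=6.85 MOVE cm [0.11 4.96 0.01] rot [0.  0.1 0.1] rows>= 1.2 q1 -12.0 q6 83.0
```

View pics/w3.png

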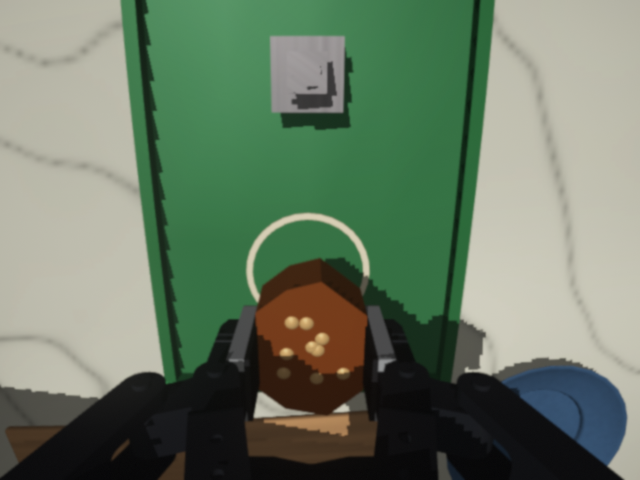

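{"name": "arm_command", "arguments": {
  "rows": [0.1,2.5,0,0,0,0,-1,0.1,4.5,0,0,0,0,-1,0.1,5,0,0,0,0,-1,0.1,5,0,0,0,0,-1,0.1,5,0,0,0,0,-1,0.1,5,0,0,0,0,0.1,0.1,5,0,0,0,0,0.3,0.1,5,0,0,0,0,0.4,0.1,2,0,0,0,0,0.5,0.1,-3,0,0,0,0,0.7,0.1,-5,0,0,0,0,1,0.1,-5,0,0,0,0,1]
}}

```text
time: 7.9
ee_pos: [0.6033, -0.1249, 0.2173]
tcp_rot: [-90.1, -0.5, -4.9]
wrist_force: [0.9, -0.6, 1.4]
opening: 0.0854
```

```bash
cat >> h.py <<'E'
def pile(S,nm,cam="wrist",zmin=.042):
    c=grab(cam,nm)
    for P,col,cen in segs(c,(S[0]-.06,S[0]+.06,S[1]-.045,S[1]+.045),zmin):
        P=P[P[:,2]<.135]
        if len(P)<100: continue
        zt=np.percentile(P[:,2],95); Q=P[P[:,2]>zt-.014]
        r=cv2.minAreaRect((Q[:,:2]*1000).astype(np.float32))
        A=np.c_[Q[:,:2]-Q[:,:2].mean(0),np.ones(len(Q))]; k=np.linalg.lstsq(A,Q[:,2],rcond=None)[0]
        print(cam,"blob",cen.round(),len(P),"top z95 %.4f"%zt,"mid",np.round(r[0],1),"off",np.round(np.array(r[0])-S*1000,1),np.round(r[1],1),round(r[2],1),"slope deg",np.degrees(k[:2]).round(1))
E
python3 -c "
from h import *
o=sensors.get_obs(); print(o['opening'],o['wrist_force'],o['ee_pos'])
pile(SR,'w4'); pile(SR,'t4','top')
c=grab('top')
for P,col,cen in segs(c,(0.2,0.7,-0.42,0.42),0.014):
    if 300<len(P)<450: print(cen.round(),fit(P,.006)[0])
"
```

```text
0.08537975229981366 [ 0.87642628 -0.58756374  1.41283469] [ 0.6032802  -0.12492022  0.21726882]
wrist blob [305. 242.] 4832 top z95 0.0577 mid [ 600.4 -123.5] off [-1.5  1. ] [51.7 36.1] 84.7 slope deg [-0.3 -2.3]
[174. 262.] (np.float64(1.9926459200763955), np.float64(1.5477130071132066), 'roof', 93, array([527.1, 287.2]), np.float64(-0.3), 45, 35)
[502. 277.] (np.float64(1.8222082433074462), np.float64(1.5163498468713557), 'wedge', 225, array([ 494.3, -374.3]), np.float64(-0.2), 47, 36)
[131. 282.] (np.float64(2.0803162835722864), np.float64(1.6518148877618473), 'wedge', 117, array([488.2, 373.4]), np.float64(-0.2), 45, 35)
[172. 317.] (np.float64(1.7695160433445212), np.float64(1.63130251322594), 'wedge', 153, array([419.3, 289.1]), np.float64(-0.3), 48, 36)
```

View pics/w4.png

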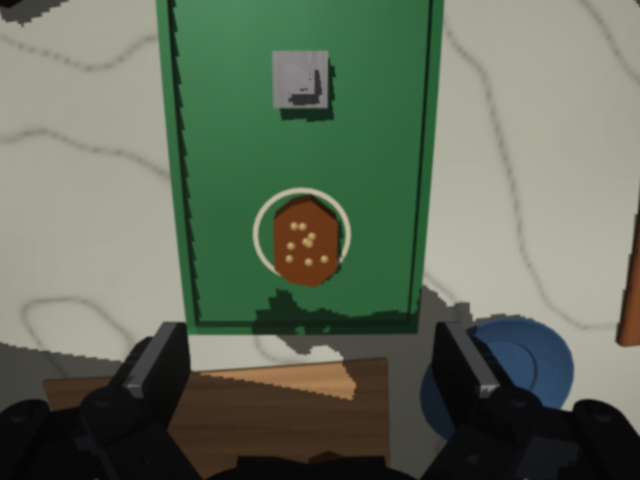

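```bash
python3 -c "
from h import *
c=grab('top'); print(ray(c,models.search_frame('saucer_blue','top')[0]['extent'][:2],.018))
move(.606,-.348,.18,58)
"
```

```text
Traceback (most recent call last):
IndexError: list index out of range
```

```bash
python3 -c "
from h import *
move(.606,-.348,.18,58)
"
```

```text
t=8.15 MOVE cm [  2.39   2.83 -22.23] rot [ -0.1 -62.9  -0.1] rows>= 8.8 q1 -12.0 q6 83.0
```

{"name": "arm_command", "arguments": {
  "rows": [0.3,0.3,-3,0,-7,0,0.3,0.6,0.6,-6,0,-14,0,0.3,1,1,-9.5,0,-21,0,0.3,1.4,1.4,-13,0,-28,0,0.3,1.8,1.8,-16.5,0,-35,0,0.3,2.2,2.2,-20,0,-42,0,0.3,2.4,2.8,-22.2,0,-49,0,0.3,2.4,2.8,-22.2,0,-56,0,0.3,2.4,2.8,-22.2,0,-62.9,0,0.3,2.4,2.8,-22.2,0,-62.9,0,0.3,2.4,2.8,-22.2,0,-62.9,0,0.3]
}}

```text
time: 9.07
ee_pos: [0.6063, -0.3476, 0.1806]
tcp_rot: [-89.9, 0.0, 57.8]
wrist_force: [0.3, -0.7, -0.7]
opening: 0.0555
```

```bash
python3 -c "
from h import *
o=sensors.get_obs(); print(o['opening'],o['tcp_rot'])
move(.606,-.348,.083,58)
c=grab('wrist','w5')
for P,col,cen in segs(c,(0.5,0.7,-0.42,-.28),0.014):
    P=P[P[:,2]<.045]
    if len(P)>1500: print(cen,P.mean(0),fit(P[::4],0.006)[0])
"
```

```text
0.05547477720881691 [-8.98852787e+01  2.78802707e-03  5.78037233e+01]
t=9.07 MOVE cm [-0.05  9.76 -0.01] rot [-0.1 -0.2 -0. ] rows>= 2.3 q1 -30.0 q6 2.0
[170.97190083 118.58016529] [ 0.50616978 -0.36958866  0.02495652] (np.float64(4.88022501657169), np.float64(0.8257663004687857), 'wedge', 234, array([ 503.9, -370.7]), np.float64(-2.6), 31, 25)
[307.45991984 249.19178357] [ 0.60265697 -0.34796575  0.02773601] (np.float64(0.8904361205434503), np.float64(0.69766721542058), 'wedge', 147, array([ 604. , -348.9]), np.float64(-0.3), 48, 36)
```

View pics/w5.png

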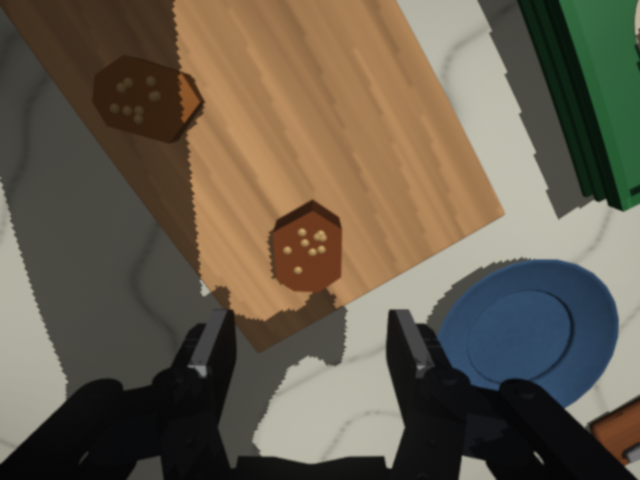

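{"name": "arm_command", "arguments": {
  "rows": [-0.1,4,0,0,0,0,0.3,-0.1,8,0,0,0,0,0.3,-0.1,9.7,0,0,0.5,0,0.3,-0.1,9.7,0,0,0.5,0,0.3,-0.1,9.7,0,0,0.5,0,-1,-0.1,9.7,0,0,0.5,0,-1,-0.1,9.7,0,0,0.5,0,-1,-0.1,9.7,0,0,0.5,0,-1,-0.1,9.7,0,0,0.5,0,-1,-0.1,9.7,0,0,0.5,0,-1]
}}

```text
time: 9.95
ee_pos: [0.6067, -0.3489, 0.0866]
tcp_rot: [-90.1, -0.0, 57.5]
wrist_force: [-0.1, 0.3, 5.8]
opening: 0.0359
```

```bash
python3 -c "
from h import *
o=sensors.get_obs(); print(o['opening'],o['wrist_force'],o['ee_pos'])
move(*SR,.18,-4.85)
"
```

```text
0.03594801292027171 [-0.10167362  0.27523347  5.79743784] [ 0.60672806 -0.34894937  0.08656142]
t=9.95 MOVE cm [18.67 -9.37 12.44] rot [ 0.1 62.4  0.1] rows>= 8.7 q1 -30.0 q6 3.0
```

{"name": "arm_command", "arguments": {
  "rows": [0,-4,0,0,0,0,-1,0,-8,0,0,0,0,-1,2.5,-9.6,1.5,0,7,0,-1,5.5,-9.6,3.5,0,14,0,-1,8.5,-9.6,5.5,0,21,0,-1,11.5,-9.6,7.5,0,28,0,-1,14.5,-9.6,9.5,0,35,0,-1,17.5,-9.6,11.5,0,42,0,-1,18.7,-9.6,12.4,0,49,0,-1,18.7,-9.6,12.4,0,56,0,-1,18.7,-9.6,12.4,0,62.4,0,-1,18.7,-9.6,12.4,0,62.4,0,-1]
}}

```text
time: 10.95
ee_pos: [0.602, -0.1237, 0.1813]
tcp_rot: [-90.0, -0.0, -5.1]
wrist_force: [0.3, 0.3, -0.2]
opening: 0.0358
```

{"name": "arm_command", "arguments": {
  "rows": [0,0,0,0,0,0,-1,0,0,0,0,0,0,-1]
}}

```text
time: 11.12
ee_pos: [0.6019, -0.1245, 0.181]
tcp_rot: [-90.0, -0.0, -4.7]
wrist_force: [-0.1, 0.6, -1.2]
opening: 0.036
```

```bash
python3 -c "
from h import *
o=sensors.get_obs(); print(o['opening'],o['wrist_force'],o['tcp_rot'])
move(*SR,.139,-4.85)
c=grab('wrist','w6')"
```

```text
0.03602314724865119 [-0.07330465  0.57138643 -1.23904284] [-9.00007878e+01 -1.73287673e-03 -4.69001956e+00]
t=11.12 MOVE cm [0.  4.2 0. ] rot [0.  0.2 0. ] rows>= 1.0 q1 -12.0 q6 83.0
```

View pics/w6.png

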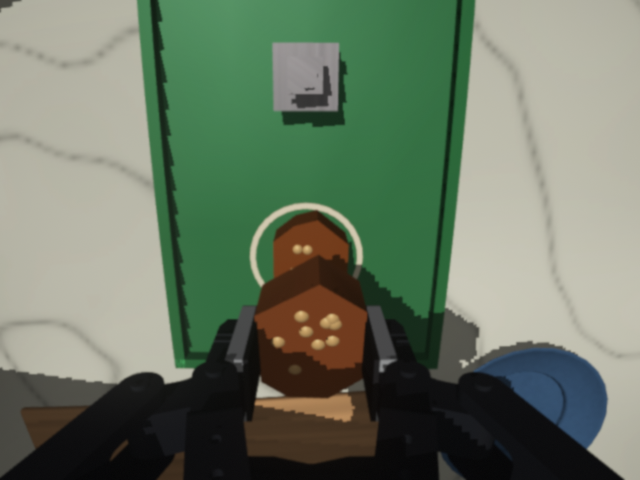

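{"name": "arm_command", "arguments": {
  "rows": [0,2,0,0,0,0,-1,0,3.6,0,0,0,0,-1,0,4.2,0,0,0,0,-1,0,4.2,0,0,0,0,-1,0,4.2,0,0,0,0,-1,0,4.2,0,0,0,0,0,0,4.2,0,0,0,0,0.3,0,4.2,0,0,0,0,0.3,0,1.2,0,0,0,0,0.3,0,-2.5,0,0,0,0,0.3,0,-5,0,0,0,0,0.3,0,-5,0,0,0,0,0.3]
}}

```text
time: 12.17
ee_pos: [0.6033, -0.1246, 0.2375]
tcp_rot: [-90.1, -0.5, -4.9]
wrist_force: [1.3, -0.5, 1.3]
opening: 0.0554
```

```bash
python3 -c "
from h import *
c=grab('top')
for P,col,cen in segs(c,(0.2,0.7,-0.42,0.42),0.014):
    if 300<len(P)<450: print(cen.round(),fit(P,.006)[0][1:])
pile(SR,'w7')
move(.493,-.3745,.18,132)
move(.493,-.3745,.18,-48)
"
```

```text
[174. 262.] (np.float64(1.60591114659038), 'roof', 93, array([527.1, 287.3]), np.float64(-0.2), 44, 35)
[502. 277.] (np.float64(1.5557045323286056), 'wedge', 225, array([ 494.5, -374.3]), np.float64(-0.4), 47, 36)
[131. 282.] (np.float64(1.564032359786483), 'wedge', 117, array([488.1, 373.4]), np.float64(-0.6), 47, 35)
[172. 317.] (np.float64(1.5106702066667803), 'wedge', 153, array([419.6, 289. ]), np.float64(-0.4), 48, 35)
wrist blob [307. 241.] 5502 top z95 0.0828 mid [ 600.8 -124.1] off [-1.1  0.4] [50.9 37.1] 86.0 slope deg [0.7 7. ]
t=12.27 MOVE cm [ -8.79   5.21 -25.85] rot [   0.2 -136.9    0. ] rows>= 19.1 q1 -12.0 q6 83.0
t=12.27 MOVE cm [ -8.79   5.21 -25.85] rot [-0.  43.1  0.1] rows>= 6.7 q1 -12.0 q6 83.0
```

View pics/w7.png

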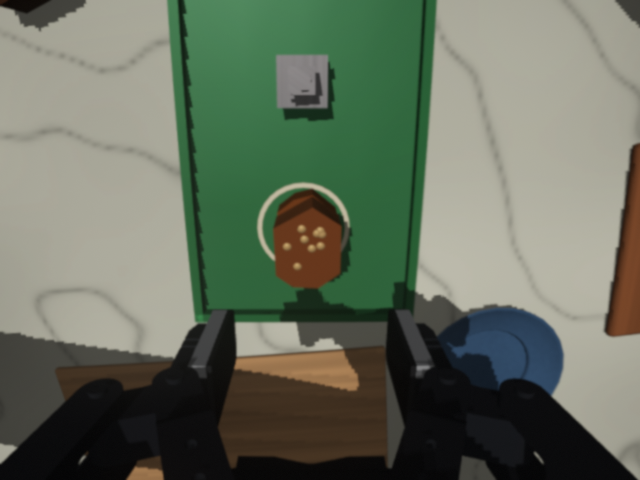

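{"name": "arm_command", "arguments": {
  "rows": [-1.2,0.2,-3.7,0,7,0,0.3,-2.4,0.4,-7.4,0,14,0,0.3,-3.6,1,-11,0,21,0,0.3,-4.8,2,-14.5,0,28,0,0.3,-6,3,-18,0,35,0,0.3,-7.2,4,-21.5,0,42,0,0.3,-8.6,5.2,-25,0,42,0,0.3,-8.8,5.2,-25.8,0,42,0,0.3,-8.8,5.2,-25.8,0,42,0,0.3,-8.8,5.2,-25.8,0,42,0,0.3]
}}

```text
time: 13.1
ee_pos: [0.4919, -0.3738, 0.1779]
tcp_rot: [-90.0, 0.1, -46.9]
wrist_force: [0.3, 0.6, 1.0]
opening: 0.0557
```

```bash
python3 -c "
from h import *
o=sensors.get_obs(); print(o['opening'],o['tcp_rot'])
c=grab('wrist','w8')
for P,col,cen in segs(c,(0.35,0.7,-0.42,-.2),0.014):
    P=P[P[:,2]<.045]
    if len(P)>1500: print(cen,P.mean(0),fit(P[::4],0.006)[0])
move(.493,-.3745,.083,-47)
"
```

```text
0.05574228680795726 [-89.99709075   0.10534386 -46.9236961 ]
[313.37967616 251.88125814] [ 0.49242513 -0.3735769   0.02777429] (np.float64(0.7360276286699817), np.float64(0.6241873141036146), 'wedge', 222, array([ 491.9, -374. ]), np.float64(-0.4), 47, 35)
[101.61573276 252.92758621] [ 0.41038521 -0.28797298  0.02608624] (np.float64(1.2806361321207902), np.float64(0.7388894785025862), 'roof', 150, array([ 407.5, -286.8]), np.float64(-0.2), 45, 35)
t=13.15 MOVE cm [ 0.14  9.54 -0.05] rot [-0.   0.1 -0.1] rows>= 2.3 q1 -37.0 q6 100.0
```

View pics/w8.png

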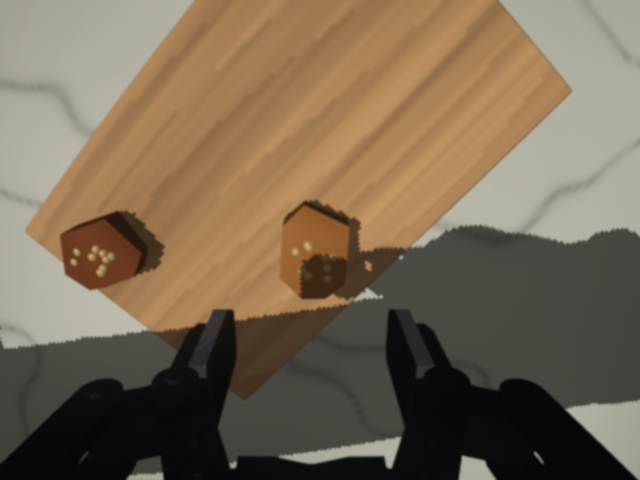

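{"name": "arm_command", "arguments": {
  "rows": [0.1,4,0,0,0,0,0.3,0.1,8,0,0,0.7,0,0.3,0.1,9.5,0,0,0.7,0,0.3,0.1,9.5,0,0,0.7,0,0.3,0.1,9.5,0,0,0.7,0,-1,0.1,9.5,0,0,0.7,0,-1,0.1,9.5,0,0,0.7,0,-1,0.1,9.5,0,0,0.7,0,-1,0.1,9.5,0,0,0.7,0,-1,0.1,9.5,0,0,0.7,0,-1]
}}

```text
time: 13.98
ee_pos: [0.4938, -0.375, 0.0858]
tcp_rot: [-89.9, -0.2, -47.6]
wrist_force: [1.1, 1.9, 6.3]
opening: 0.0355
```

```bash
python3 -c "
from h import *
o=sensors.get_obs(); print(o['opening'],o['wrist_force'],o['ee_pos'])
move(*SR,.20,-4.85)
"
```

```text
0.03545329039525742 [1.11667228 1.93621452 6.33260684] [ 0.49381251 -0.37496174  0.08580819]
t=13.98 MOVE cm [-11.16 -11.42  24.89] rot [  0.  -42.7   0.2] rows>= 7.1 q1 -37.0 q6 100.0
```

```bash
python3 -c "
from h import *
move(SR[0]-.001,SR[1]-.0138+.002,.20,-4.85,10)
"
```

```text
t=13.98 MOVE cm [-10.36 -11.42  24.02] rot [  9.5 -42.6   3.9] rows>= 6.8 q1 -37.0 q6 100.0
```

{"name": "arm_command", "arguments": {
  "rows": [0,-4,0,0,0,0,-1,0,-8,0,0,0,0,-1,-1.5,-10,3.5,1.3,-6,0.5,-1,-3,-11.7,7,2.6,-12,1,-1,-4.5,-11.7,10.5,4,-18,1.6,-1,-6,-11.7,14,5.4,-24,2.2,-1,-7.5,-11.7,17.5,6.7,-30,2.8,-1,-9,-11.7,21,8,-36,3.3,-1,-10.4,-11.7,24,9.5,-42.6,3.9,-1,-10.4,-11.7,24,9.5,-42.6,3.9,-1,-10.4,-11.7,24,9.5,-42.6,3.9,-1,-10.4,-11.7,24,9.5,-42.6,3.9,-1]
}}

```text
time: 14.98
ee_pos: [0.5999, -0.1362, 0.2011]
tcp_rot: [-80.0, 0.2, -4.9]
wrist_force: [-0.2, -0.6, -0.6]
opening: 0.0351
```

```bash
python3 -c "
from h import *
o=sensors.get_obs(); print(o['opening'],o['wrist_force'],o['tcp_rot'])
move(SR[0]-.001,SR[1]-.0138+.002,.16,-4.85,10)
c=grab('wrist','w9')
c=grab('scene'); cv2.imwrite('pics/s9.png',cv2.resize(c['pixels'][130:330,150:420],None,fx=2.9,fy=2.9))
"
```

```text
0.035074751205740655 [-0.2450233  -0.63012418 -0.64489337] [-80.00516015   0.1631837   -4.90079388]
t=14.98 MOVE cm [ 0.11  4.05 -0.72] rot [ 0.  -0.1 -0.2] rows>= 1.0 q1 -16.0 q6 79.0
```

View pics/w9.png

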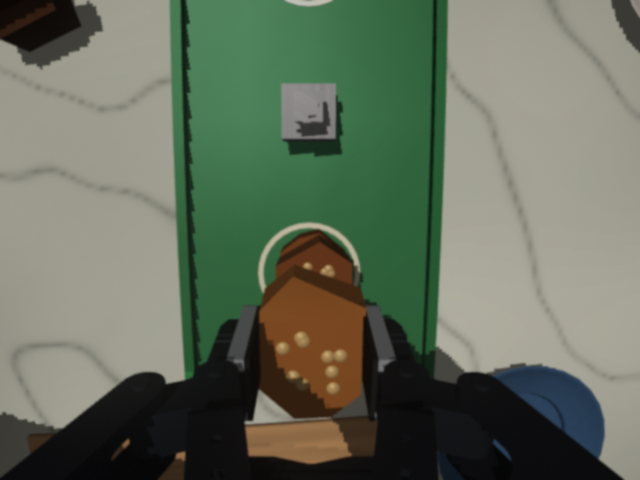

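View pics/s9.png

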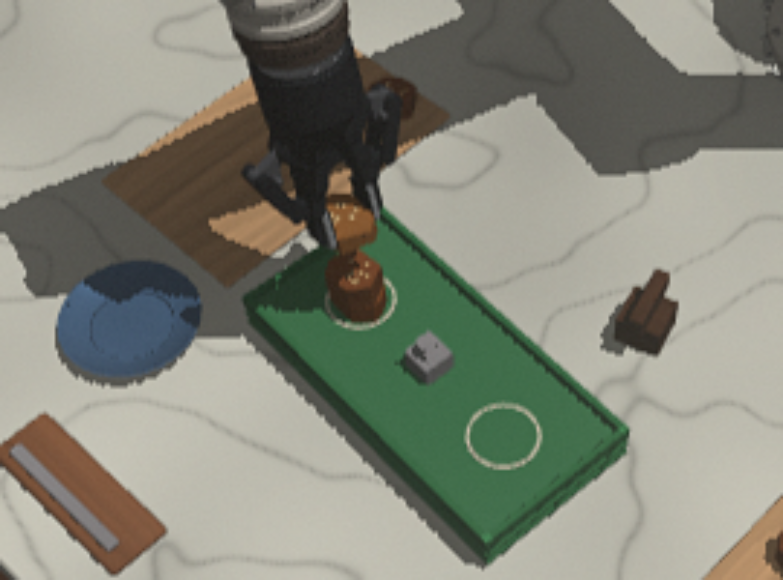

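{"name": "arm_command", "arguments": {
  "rows": [0.1,2,-0.3,0,0,0,-1,0.1,3.5,-0.6,0,0,0,-1,0.1,4.1,-0.7,0,0,0,-1,0.1,4.1,-0.7,0,0,0,-1,0.1,4.1,-0.7,0,0,0,-1,0.1,4.1,-0.7,0,0,0,-1]
}}

```text
time: 15.58
ee_pos: [0.6008, -0.1364, 0.1599]
tcp_rot: [-80.0, 0.1, -4.9]
wrist_force: [-0.6, 0.2, -0.4]
opening: 0.0351
```

```bash
python3 -c "
from h import *
o=sensors.get_obs(); print(o['opening'],o['wrist_force'],o['ee_pos'])
"
```

```text
0.03511603237419715 [-0.56399902  0.19115121 -0.4167042 ] [ 0.60083255 -0.13636073  0.15990466]
```

Not in contact yet; lower 2 mm, then release.

{"name": "arm_command", "arguments": {
  "rows": [0,0.1,0,0,0,0,-1,0,0.2,0,0,0,0,-1,0,0.2,0,0,0,0,-1,0,0.2,0,0,0,0,0,0,0.2,0,0,0,0,0.3,0,0.2,0,0,0,0,0.3,0,-1.5,0,0,0,0,0.3,0,-4,0,0,0,0,0.3,0,-7,0,0,0,0,0.3,0,-7,0,0,0,0,0.3,0,-7,0,0,0,0,0.3]
}}

```text
time: 16.5
ee_pos: [0.6007, -0.1483, 0.23]
tcp_rot: [-80.0, -0.0, -4.9]
wrist_force: [0.1, -0.1, -1.1]
opening: 0.0555
```

```bash
python3 -c "
from h import *
pile(SR,'w10')
c=grab('top')
for P,col,cen in segs(c,(0.2,0.7,-0.42,0.42),0.014):
    if 300<len(P)<450: print(cen.round(),fit(P,.006)[0][1:])
move(.4085,-.286,.18,60)
c=grab('scene'); cv2.imwrite('pics/s10.png',cv2.resize(c['pixels'][130:330,150:420],None,fx=2.9,fy=2.9))
"
```

```text
wrist blob [309. 263.] 6897 top z95 0.1027 mid [ 600.4 -125.5] off [-1.5 -1. ] [53.5 36. ] 85.2 slope deg [-0.7 -2.8]
[174. 262.] (np.float64(1.4938587676615358), 'roof', 93, array([527.2, 286.9]), np.float64(-0.2), 46, 35)
[131. 282.] (np.float64(1.6865042201154947), 'wedge', 120, array([488.2, 374. ]), np.float64(-0.5), 45, 35)
[172. 317.] (np.float64(1.5543034300627938), 'wedge', 153, array([419.3, 289.1]), np.float64(-0.2), 47, 35)
t=16.60 MOVE cm [-17.89   2.05 -15.99] rot [ -9.1 -64.7   5.5] rows>= 9.2 q1 -17.0 q6 77.0
```

View pics/w10.png

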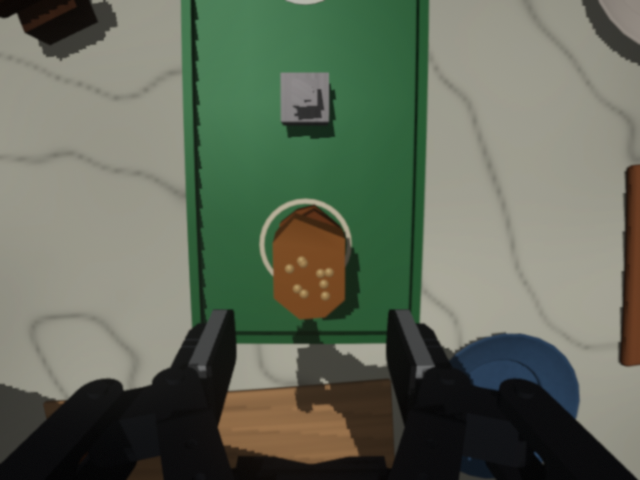

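View pics/s10.png

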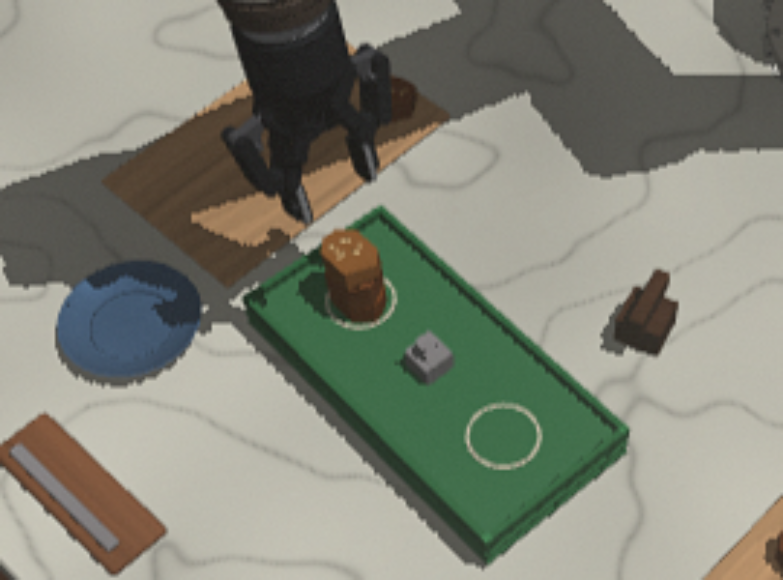

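{"name": "arm_command", "arguments": {
  "rows": [-2,0,-2,-1,-7,0.6,0.3,-4,0.2,-4,-2,-14,1.2,0.3,-6,0.5,-6,-3,-21,1.8,0.3,-8,0.8,-8,-4,-28,2.4,0.3,-10,1.1,-10,-5,-35,3,0.3,-12,1.4,-12,-6,-42,3.6,0.3,-14,1.7,-14,-7,-49,4.2,0.3,-16,2,-16,-8,-56,4.8,0.3,-17.9,2,-16,-9.1,-63,5.5,0.3,-17.9,2,-16,-9.1,-64.7,5.5,0.3,-17.9,2,-16,-9.1,-64.7,5.5,0.3,-17.9,2,-16,-9.1,-64.7,5.5,0.3]
}}

```text
time: 17.65
ee_pos: [0.4083, -0.2861, 0.1805]
tcp_rot: [-90.0, -0.0, 59.9]
wrist_force: [-0.3, -0.1, -0.5]
opening: 0.0554
```

```bash
python3 -c "
from h import *
o=sensors.get_obs(); print(o['opening'],o['tcp_rot'])
c=grab('wrist','w11')
for P,col,cen in segs(c,(0.35,0.7,-0.42,-.2),0.014):
    P=P[P[:,2]<.045]
    if len(P)>1500: print(cen,P.mean(0),fit(P[::4],0.006)[0])
move(.4075,-.286,.083,60)
"
```

```text
0.055447371552829215 [-9.00218343e+01 -1.13936053e-03  5.99048384e+01]
[308.03908795 245.84104235] [ 0.4037303  -0.28553125  0.02654769] (np.float64(1.166469713945567), np.float64(0.6147349611552057), 'roof', 147, array([ 405.7, -286.5]), np.float64(-0.4), 45, 35)
t=17.70 MOVE cm [-0.05  9.77  0.11] rot [ 0.  -0.1 -0. ] rows>= 2.3 q1 -35.0 q6 -5.0
```

View pics/w11.png

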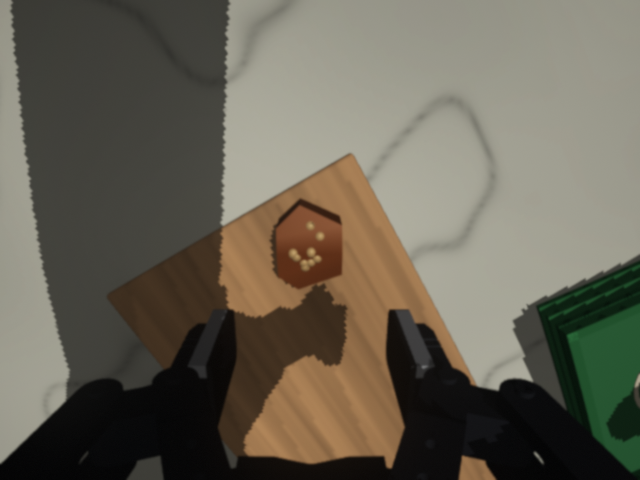

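{"name": "arm_command", "arguments": {
  "rows": [-0.1,4,0.1,0,0,0,0.3,-0.1,8,0.1,0,0.7,0,0.3,-0.1,9.8,0.1,0,0.7,0,0.3,-0.1,9.8,0.1,0,0.7,0,0.3,-0.1,9.8,0.1,0,0.7,0,-1,-0.1,9.8,0.1,0,0.7,0,-1,-0.1,9.8,0.1,0,0.7,0,-1,-0.1,9.8,0.1,0,0.7,0,-1,-0.1,9.8,0.1,0,0.7,0,-1,-0.1,9.8,0.1,0,0.7,0,-1]
}}

```text
time: 18.53
ee_pos: [0.4079, -0.2871, 0.0844]
tcp_rot: [-90.2, 0.0, 59.3]
wrist_force: [-0.2, 0.3, 6.2]
opening: 0.0351
```

```bash
python3 -c "
from h import *
o=sensors.get_obs(); print(o['opening'],o['wrist_force'],o['ee_pos'])
move(SR[0],SR[1],.225,-4.85)
"
```

```text
0.035135396079646934 [-0.16955933  0.29018724  6.20956791] [ 0.40785403 -0.28711946  0.08442431]
t=18.53 MOVE cm [ 23.89 -14.04  -8.43] rot [ 0.2 64.2  0.1] rows>= 9.0 q1 -35.0 q6 -4.0
```

{"name": "arm_command", "arguments": {
  "rows": [0,-4,0,0,0,0,-1,0,-8,0,0,0,0,-1,2.8,-11,-1,0,7,0,-1,6,-14.2,-2,0,14,0,-1,9,-14.2,-3,0,21,0,-1,12,-14.2,-4,0,28,0,-1,15,-14.2,-5,0,35,0,-1,18,-14.2,-6,0,42,0,-1,21,-14.2,-7,0,49,0,-1,23.9,-14.2,-8.4,0,56,0,-1,23.9,-14.2,-8.4,0,63,0,-1,23.9,-14.2,-8.4,0,64.2,0,-1]
}}

```text
time: 19.53
ee_pos: [0.6022, -0.1228, 0.2245]
tcp_rot: [-90.0, 0.0, -5.1]
wrist_force: [0.2, 0.3, -0.5]
opening: 0.0359
```

{"name": "arm_command", "arguments": {
  "rows": [0,0,0,0,0,0,-1,0,0,0,0,0,0,-1,0,0,0,0,0,0,-1]
}}

```text
time: 19.78
ee_pos: [0.6008, -0.1247, 0.2256]
tcp_rot: [-90.0, -0.1, -4.8]
wrist_force: [-0.2, -0.2, -0.7]
opening: 0.0349
```

```bash
python3 -c "
from h import *
o=sensors.get_obs(); print(o['opening'],o['wrist_force'],o['tcp_rot'])
move(SR[0],SR[1],.182,-4.85)
c=grab('wrist','w12')
"
```

```text
0.03486042197302693 [-0.1883391  -0.16002484 -0.70083431] [-9.00470765e+01 -8.03029449e-02 -4.79867723e+00]
t=19.78 MOVE cm [0.1  4.36 0.03] rot [0.  0.1 0.1] rows>= 1.0 q1 -12.0 q6 83.0
```

View pics/w12.png

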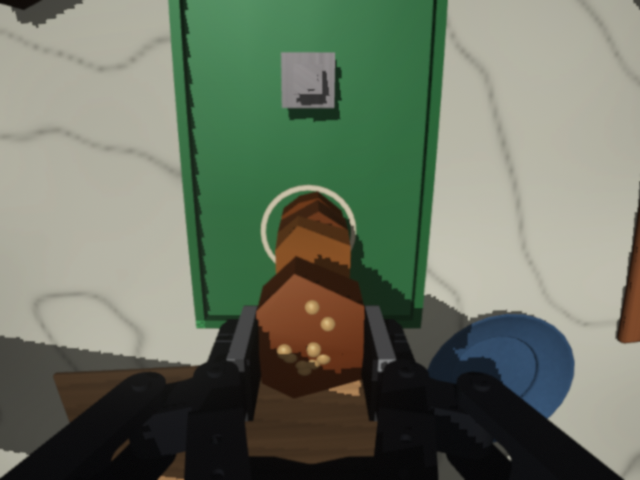

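{"name": "arm_command", "arguments": {
  "rows": [0.1,2,0,0,0,0,-1,0.1,3.6,0,0,0,0,-1,0.1,4.3,0,0,0,0,-1,0.1,4.4,0,0,0,0,-1,0.1,4.4,0,0,0,0,-1,0.1,4.4,0,0,0,0,-1]
}}

```text
time: 20.33
ee_pos: [0.6024, -0.1244, 0.182]
tcp_rot: [-90.0, -0.1, -4.9]
wrist_force: [0.5, -0.2, -1.1]
opening: 0.0353
```

{"name": "arm_command", "arguments": {
  "rows": [0,0.1,0,0,0,0,-1,0,0.1,0,0,0,0,-1,0,0.1,0,0,0,0,0,0,0.1,0,0,0,0,0.3,0,0.1,0,0,0,0,0.3,0,-2,0,0,0,0,0.3,0,-5,0,0,0,0,0.3,0,-7,0,0,0,0,0.3,0,-7,0,0,0,0,0.3,0,-7,0,0,0,0,0.3]
}}

```text
time: 21.17
ee_pos: [0.6028, -0.1241, 0.2526]
tcp_rot: [-90.1, -0.2, -4.9]
wrist_force: [-0.7, -0.3, -1.2]
opening: 0.0556
```

```bash
python3 -c "
from h import *
pile(SR,'w13')
c=grab('top')
for P,col,cen in segs(c,(0.2,0.7,-0.42,0.42),0.014):
    if 300<len(P)<450: print(cen.round(),fit(P,.006)[0][1:])
c=grab('scene'); cv2.imwrite('pics/s13.png',cv2.resize(c['pixels'][130:330,150:420],None,fx=2.9,fy=2.9))
move(.4875,.3735,.25,30)
"
```

```text
wrist blob [308. 249.] 7270 top z95 0.1255 mid [ 601.5 -122.6] off [-0.4  1.9] [50.4 36. ] 85.0 slope deg [ 0.1 -4.1]
[174. 262.] (np.float64(1.4936303016362555), 'roof', 270, array([527.1, 287. ]), np.float64(-0.1), 46, 34)
[131. 282.] (np.float64(1.646183354307234), 'wedge', 117, array([488. , 373.4]), np.float64(-0.3), 46, 35)
[172. 317.] (np.float64(1.54422502324297), 'wedge', 150, array([419.3, 289. ]), np.float64(-0.2), 47, 36)
t=21.32 MOVE cm [-1.566e+01 -2.000e-02  4.859e+01] rot [  0.  -34.9  -0.1] rows>= 12.2 q1 -12.0 q6 83.0
```

View pics/s13.png

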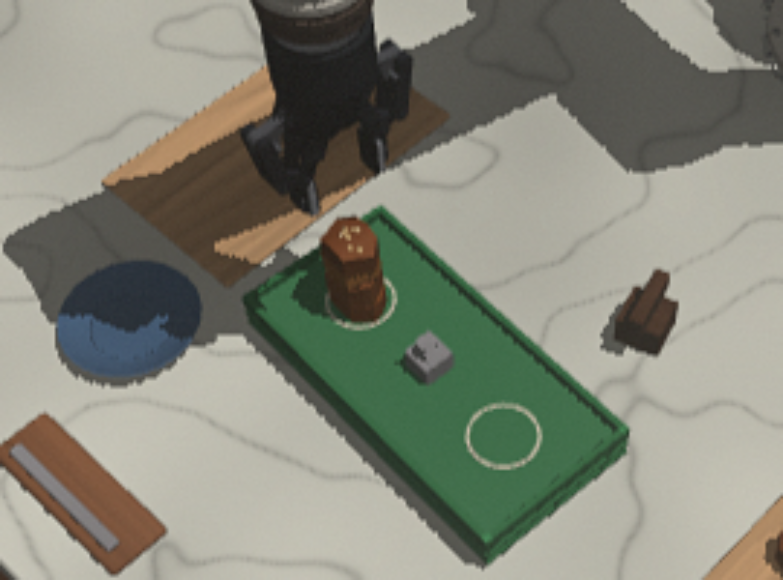

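{"name": "arm_command", "arguments": {
  "rows": [-1,0,3,0,-2,0,0.3,-2.2,0,7,0,-5,0,0.3,-3.4,0,11,0,-8,0,0.3,-4.6,0,15,0,-11,0,0.3,-5.8,0,19,0,-14,0,0.3,-7,0,23,0,-17,0,0.3,-8.2,0,27,0,-20,0,0.3,-9.4,0,31,0,-23,0,0.3,-10.8,0,35,0,-26,0,0.3,-12.2,0,39,0,-29,0,0.3,-13.6,0,43,0,-32,0,0.3,-14.8,0,46,0,-34,0,0.3]
}}

```text
time: 22.32
ee_pos: [0.4928, 0.3492, 0.2494]
tcp_rot: [-90.1, 0.1, 29.3]
wrist_force: [1.6, -0.9, 0.1]
opening: 0.0555
```

{"name": "arm_command", "arguments": {
  "rows": [-1.6,3,1.6,0,-2,0,0.3,-1.7,6,1.6,0,-2,0,0.3,-1.7,7,1.7,0,-2,0,0.3,-1.7,7,1.7,0,-2,0,0.3,-1.7,7,1.7,0,-2,0,0.3]
}}

```text
time: 22.73
ee_pos: [0.4712, 0.3529, 0.1807]
tcp_rot: [-90.1, 0.0, 31.1]
wrist_force: [0.2, -0.1, -0.2]
opening: 0.0559
```

```bash
python3 -c "
from h import *
o=sensors.get_obs(); print(o['opening'],o['tcp_rot'])
c=grab('wrist','w14')
for P,col,cen in segs(c,(0.35,0.7,.2,.42),0.014):
    P=P[P[:,2]<.045]
    if len(P)>1500: print(cen,P.mean(0),fit(P[::4],0.006)[0])
move(.4875,.3735,.084,28)
"
```

```text
0.05586341788051765 [-9.00777975e+01  4.56857395e-02  3.10544381e+01]
[355.19944002 227.90286453] [0.48356852 0.3770935  0.02787399] (np.float64(1.015811632340891), np.float64(0.7129758034957552), 'wedge', 117, array([484.9, 375.3]), np.float64(-0.3), 46, 35)
[299.44337744 410.74655502] [0.41594254 0.29408901 0.02716244] (np.float64(1.2456879099335698), np.float64(0.9092461792191832), 'wedge', 156, array([415.1, 291.4]), np.float64(-0.0), 46, 35)
[333.7747403  371.25642428] [0.52314338 0.2923085  0.02572672] (np.float64(1.3732403870410363), np.float64(0.8849001525536095), 'roof', 87, array([524.5, 289.3]), np.float64(-0.3), 45, 35)
t=22.78 MOVE cm [2.39 9.79 0.95] rot [0.1 3.  0.1] rows>= 2.4 q1 37.0 q6 96.0
```

View pics/w14.png

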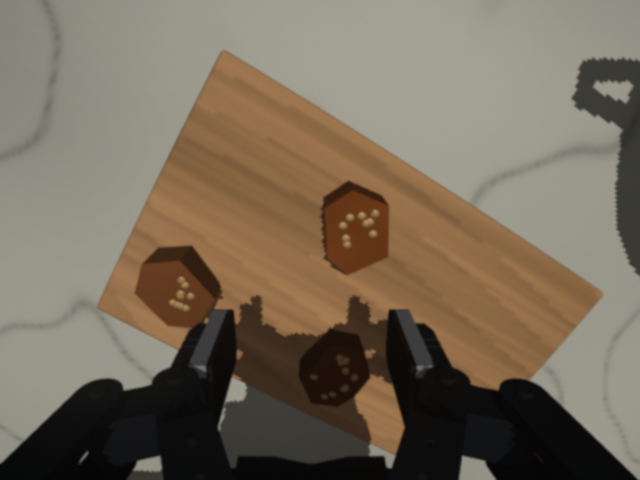

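{"name": "arm_command", "arguments": {
  "rows": [2.3,2,1,0,3,0,0.3,2.3,5,1,0,3,0,0.3,2.3,8,1,0,3,0,0.3,2.3,9.7,1,0,3,0,0.3,2.3,9.7,1,0,3,0,0.3,2.3,9.7,1,0,3,0,-1,2.3,9.7,1,0,3,0,-1,2.3,9.7,1,0,3,0,-1,2.3,9.7,1,0,3,0,-1,2.3,9.7,1,0,3,0,-1,2.3,9.7,1,0,3,0,-1]
}}

```text
time: 23.7
ee_pos: [0.4869, 0.3744, 0.0864]
tcp_rot: [-90.1, -0.3, 28.1]
wrist_force: [-0.1, -1.5, 7.1]
opening: 0.0342
```

```bash
python3 -c "
from h import *
o=sensors.get_obs(); print(o['opening'],o['wrist_force'],o['ee_pos'])
move(SL[0],SL[1],.18,-4.85)
"
```

```text
0.03416256821858068 [-0.12109556 -1.54035688  7.1442111 ] [0.48685404 0.37435688 0.0864447 ]
t=23.70 MOVE cm [ -3.5   -9.34 -34.32] rot [-0.  32.9  0.3] rows>= 8.6 q1 38.0 q6 100.0
```

{"name": "arm_command", "arguments": {
  "rows": [0,-4,0,0,0,0,-1,0,-8,0,0,0,0,-1,-0.4,-9.6,-3.5,0,4,0,-1,-0.8,-9.6,-7.5,0,8,0,-1,-1.2,-9.6,-11.5,0,12,0,-1,-1.6,-9.6,-15.5,0,16,0,-1,-2,-9.6,-19.5,0,20,0,-1,-2.4,-9.6,-23.5,0,24,0,-1,-2.8,-9.6,-27.5,0,28,0,-1,-3.2,-9.6,-31.5,0,32,0,-1,-3.5,-9.6,-34.3,0,33,0,-1,-3.5,-9.6,-34.3,0,33,0,-1]
}}

```text
time: 24.7
ee_pos: [0.6179, 0.05, 0.181]
tcp_rot: [-90.1, -0.2, -5.2]
wrist_force: [0.1, 0.3, -0.5]
opening: 0.034
```

{"name": "arm_command", "arguments": {
  "rows": [0,0,0,0,0,0,-1,0,0,0,0,0,0,-1,0,0,0,0,0,0,-1]
}}

```text
time: 24.95
ee_pos: [0.6161, 0.0558, 0.1806]
tcp_rot: [-90.0, -0.1, -4.8]
wrist_force: [0.2, 0.3, 0.7]
opening: 0.0339
```

```bash
python3 -c "
from h import *
o=sensors.get_obs(); print(o['opening'],o['wrist_force'],o['tcp_rot'])
move(SL[0],SL[1],.1175,-4.85)
c=grab('wrist','w15')
"
```

```text
0.03392056513688141 [0.22276017 0.25351138 0.66133891] [-9.00230934e+01 -8.56596093e-02 -4.81874816e+00]
t=24.95 MOVE cm [ 0.1   6.31 -0.08] rot [0.  0.  0.1] rows>= 1.5 q1 5.0 q6 100.0
```

View pics/w15.png

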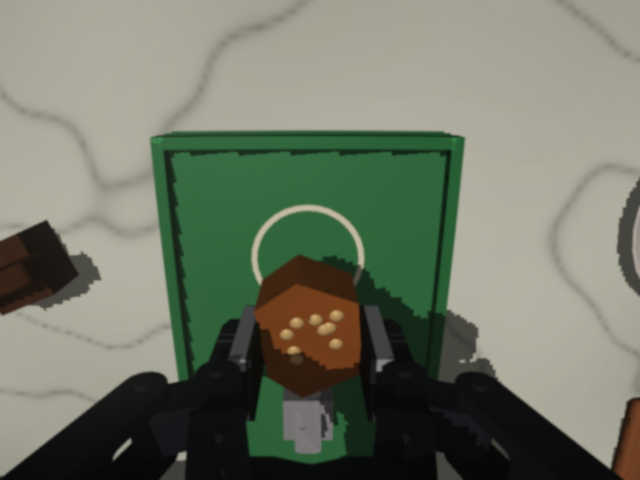

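{"name": "arm_command", "arguments": {
  "rows": [0.1,3,-0.1,0,0,0,-1,0.1,5.4,-0.1,0,0,0,-1,0.1,6.4,-0.1,0,0,0,-1,0.1,6.4,-0.1,0,0,0,-1,0.1,6.4,-0.1,0,0,0,-1,0.1,6.4,-0.1,0,0,0,0,0.1,6.4,-0.1,0,0,0,0.3,0.1,6.4,-0.1,0,0,0,0.3,0.1,4,-0.1,0,0,0,0.3,0.1,0.5,-0.1,0,0,0,0.3,0.1,-3,-0.1,0,0,0,0.3,0.1,-3,-0.1,0,0,0,0.3]
}}

```text
time: 26.0
ee_pos: [0.619, 0.0539, 0.2182]
tcp_rot: [-89.9, -0.6, -4.9]
wrist_force: [1.0, 1.2, 1.2]
opening: 0.0553
```

```bash
python3 -c "
from h import *
pile(SL,'w16')
c=grab('top')
for P,col,cen in segs(c,(0.2,0.7,-0.42,0.42),0.014):
    if 300<len(P)<450: print(cen.round(),fit(P,.006)[0][1:])
move(.418,.290,.20,64)
"
```

```text
wrist blob [304. 241.] 4269 top z95 0.0617 mid [616.   55.2] off [-1.1  0.3] [50.6 34. ] 86.2 slope deg [0.4 6.9]
[174. 262.] (np.float64(1.5775023160520305), 'roof', 93, array([527.3, 286.9]), np.float64(-0.2), 45, 35)
[172. 317.] (np.float64(1.5492601160160364), 'wedge', 153, array([419.4, 289.1]), np.float64(-0.3), 47, 36)
t=26.10 MOVE cm [-21.95   1.12  21.82] rot [  0.2 -68.9   0.2] rows>= 9.6 q1 5.0 q6 100.0
```

View pics/w16.png

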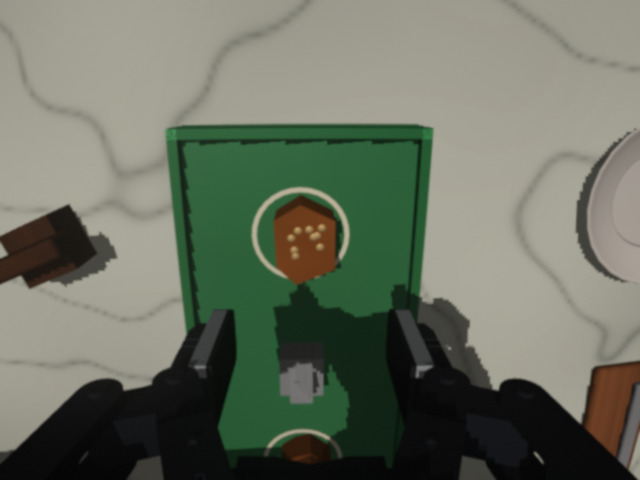

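{"name": "arm_command", "arguments": {
  "rows": [-2.5,0,2.5,0,-7,0,0.3,-5,0,5,0,-14,0,0.3,-7.5,0,7.5,0,-21,0,0.3,-10,0,10,0,-28,0,0.3,-12.5,0.5,12.5,0,-35,0,0.3,-15,1,15,0,-42,0,0.3,-17.5,1.5,17.5,0,-49,0,0.3,-20,2,20,0,-56,0,0.3,-22,3,21.8,0,-63,0,0.3,-22,3,21.8,0,-68.9,0,0.3,-22,3,21.8,0,-68.9,0,0.3,-22,3,21.8,0,-68.9,0,0.3]
}}

```text
time: 27.1
ee_pos: [0.4163, 0.2896, 0.1789]
tcp_rot: [-90.0, 0.1, 63.9]
wrist_force: [-0.5, 0.6, -0.4]
opening: 0.0558
```

```bash
python3 -c "
from h import *
o=sensors.get_obs(); print(o['opening'],o['tcp_rot'])
c=grab('wrist','w17')
for P,col,cen in segs(c,(0.35,0.7,.2,.42),0.014):
    P=P[P[:,2]<.045]
    if len(P)>1500: print(cen,P.mean(0),fit(P[::4],0.006)[0])
move(.418,.290,.084,64)
"
```

```text
0.05577509587199151 [-9.00416937e+01  8.36775622e-02  6.38500845e+01]
[311.841708   248.20897132] [0.4129803  0.29135422 0.02788549] (np.float64(0.9671382324790525), np.float64(0.7428839059571442), 'wedge', 144, array([414.9, 290.4]), np.float64(-0.1), 47, 35)
[314.62394122 421.72840086] [0.52032494 0.28230788 0.02577374] (np.float64(3.4759767132926993), np.float64(1.6256087879105507), 'wedge', 120, array([523.5, 284. ]), np.float64(-1.2), 36, 35)
t=27.15 MOVE cm [ 0.12  9.53 -0.08] rot [ 0.1 -0.2 -0.1] rows>= 2.3 q1 35.0 q6 61.0
```

View pics/w17.png

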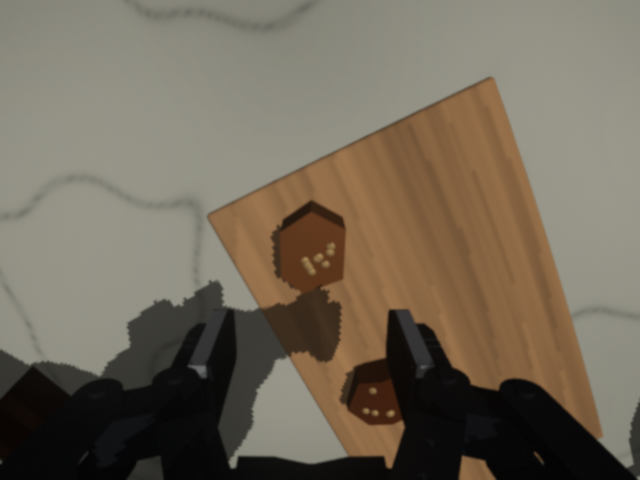

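{"name": "arm_command", "arguments": {
  "rows": [0.1,4,0,0,0,0,0.3,0.1,8,0,0,0,0,0.3,0.1,9.5,0,0,0,0,0.3,0.1,9.5,0,0,0,0,0.3,0.1,9.5,0,0,0,0,-1,0.1,9.5,0,0,0,0,-1,0.1,9.5,0,0,0,0,-1,0.1,9.5,0,0,0,0,-1,0.1,9.5,0,0,0,0,-1,0.1,9.5,0,0,0,0,-1]
}}

```text
time: 27.98
ee_pos: [0.418, 0.2909, 0.0864]
tcp_rot: [-90.2, -0.1, 64.0]
wrist_force: [0.7, -1.4, 6.2]
opening: 0.034
```

```bash
python3 -c "
from h import *
o=sensors.get_obs(); print(o['opening'],o['wrist_force'],o['ee_pos'],o['tcp_rot'])
move(SL[0]-.001,SL[1]-.012,.20,175.15,-10)
move(SL[0]-.001,SL[1]-.012,.20,175.15,0)
"
```

```text
0.03401038043377549 [ 0.72639689 -1.36118876  6.21871988] [0.41800731 0.29094657 0.08636249] [-90.1683536   -0.11464594  63.98236401]
t=27.98 MOVE cm [-13.58 -11.31 -28.72] rot [  -6.4 -110.8   -9.8] rows>= 15.6 q1 35.0 q6 61.0
t=27.98 MOVE cm [-13.58 -11.31 -28.72] rot [ 2.000e-01 -1.112e+02 -1.000e-01] rows>= 15.5 q1 35.0 q6 61.0
```

{"name": "arm_command", "arguments": {
  "rows": [0,-4,0,0,0,0,-1,0,-8,0,0,0,0,-1,-1.4,-10,-3,0,-7,0,-1,-2.8,-11.6,-6,0,-14,0,-1,-4.2,-11.6,-9,0,-21,0,-1,-5.6,-11.6,-12,0,-28,0,-1,-7,-11.6,-15,0,-35,0,-1,-8.4,-11.6,-18,0,-42,0,-1,-9.8,-11.6,-21,0,-49,0,-1,-11.2,-11.6,-24,0,-56,0,-1,-12.6,-11.6,-27,0,-63,0,-1,-13.6,-11.6,-28.7,0,-70,0,-1]
}}

```text
time: 28.98
ee_pos: [0.6171, 0.0402, 0.2012]
tcp_rot: [-90.0, 0.1, 134.3]
wrist_force: [0.7, 1.1, -0.7]
opening: 0.0338
```

{"name": "arm_command", "arguments": {
  "rows": [0,0,0,0,-7,0,-1,0,0,0,0,-14,0,-1,0,0,0,0,-21,0,-1,0,0,0,0,-28,0,-1,0,0,0,0,-35,0,-1,0,0,0,0,-41,0,-1,0,0,0,0,-41,0,-1,0,0,0,0,-41,0,-1]
}}

```text
time: 29.65
ee_pos: [0.6154, 0.0426, 0.2014]
tcp_rot: [-90.0, 0.1, 174.8]
wrist_force: [0.7, 0.1, 0.0]
opening: 0.0337
```

```bash
python3 -c "
from h import *
o=sensors.get_obs(); print(o['opening'],o['wrist_force'],o['tcp_rot'])
move(SL[0]-.001,SL[1]-.012,.17,175.15,-10)
"
```

```text
0.03373041330039461 [0.69552675 0.09391107 0.0049583 ] [-8.99636104e+01  7.59126688e-02  1.74808578e+02]
t=29.65 MOVE cm [-0.06  3.14 -0.03] rot [-10.   -0.3  -0.1] rows>= 1.4 q1 4.0 q6 -81.0
```

{"name": "arm_command", "arguments": {
  "rows": [-0.1,0.5,0,-4,-0.3,0,-1,-0.1,1.5,0,-8,-0.3,0,-1,-0.1,3.1,0,-10,-0.3,0,-1,-0.1,3.1,0,-10,-0.3,0,-1,-0.1,3.1,0,-10,-0.3,0,-1]
}}

```text
time: 30.07
ee_pos: [0.616, 0.0421, 0.1696]
tcp_rot: [-99.9, -0.0, 175.1]
wrist_force: [-0.1, 0.4, -0.9]
opening: 0.0338
```

```bash
python3 -c "
from h import *
o=sensors.get_obs(); print(o['opening'],o['wrist_force'],o['tcp_rot'],o['ee_pos'])
move(SL[0]-.001,SL[1]-.012,.138,175.15,-10)
c=grab('wrist','w18')
c=grab('scene'); cv2.imwrite('pics/s18.png',cv2.resize(c['pixels'][130:350,170:440],None,fx=2.7,fy=2.7))
"
```

```text
0.033831146986298105 [-0.05064992  0.41358295 -0.86690678] [-9.98807546e+01 -3.71064496e-02  1.75122264e+02] [0.61595025 0.04205908 0.16960132]
t=30.07 MOVE cm [-0.01  3.13  0.46] rot [-0.1 -0.   0. ] rows>= 0.8 q1 1.0 q6 -85.0
```

View pics/w18.png

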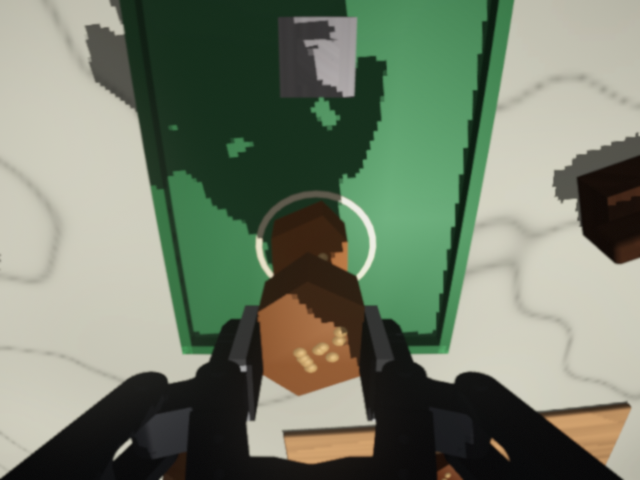

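View pics/s18.png

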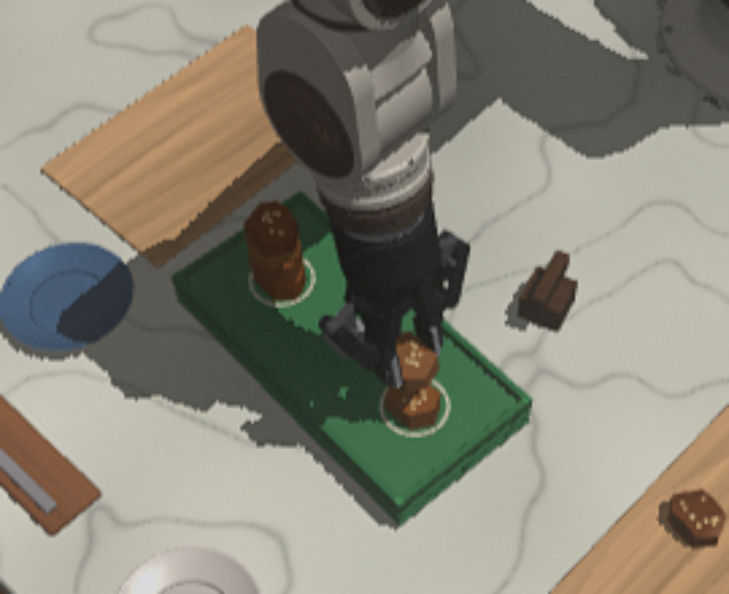

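{"name": "arm_command", "arguments": {
  "rows": [0,1.5,0.2,0,0,0,-1,0,2.6,0.4,0,0,0,-1,0,3.2,0.5,0,0,0,-1,0,3.2,0.5,0,0,0,-1,0,3.2,0.5,0,0,0,-1,0,3.2,0.5,0,0,0,-1]
}}

```text
time: 30.67
ee_pos: [0.6165, 0.0432, 0.1378]
tcp_rot: [-99.9, 0.1, 175.3]
wrist_force: [-0.4, -0.2, -0.5]
opening: 0.0341
```

{"name": "arm_command", "arguments": {
  "rows": [0,0.1,0,0,0,0,-1,0,0.1,0,0,0,0,-1,0,0.1,0,0,0,0,0,0,0.1,0,0,0,0,0.3,0,0.1,0,0,0,0,0.3,0,-2,0,0,0,0,0.3,0,-5,0,0,0,0,0.3,0,-8,0,0,0,0,0.3,0,-8,0,0,0,0,0.3,0,-8,0,0,0,0,0.3]
}}

```text
time: 31.5
ee_pos: [0.616, 0.0291, 0.2184]
tcp_rot: [-100.0, 0.3, 175.3]
wrist_force: [-0.2, 0.2, -0.0]
opening: 0.0557
```

```bash
python3 -c "
from h import *
pile(SL,'w19')
c=grab('top')
for P,col,cen in segs(c,(0.2,0.7,-0.42,0.42),0.014):
    if 300<len(P)<450: print(cen.round(),fit(P,.006)[0][1:])
move(.525,.2875,.20,182,0)
"
```

```text
wrist blob [313. 246.] 5899 top z95 0.0814 mid [616.4  51.7] off [-0.7 -3.2] [51.8 35.1] 85.7 slope deg [-0.   3.1]
[174. 262.] (np.float64(1.5951132810532787), 'roof', 93, array([527.4, 286.7]), np.float64(-0.4), 45, 35)
t=31.60 MOVE cm [ 11.1    5.85 -24.34] rot [ 9.9 -6.7 -0.6] rows>= 6.6 q1 -1.0 q6 -86.0
```

View pics/w19.png

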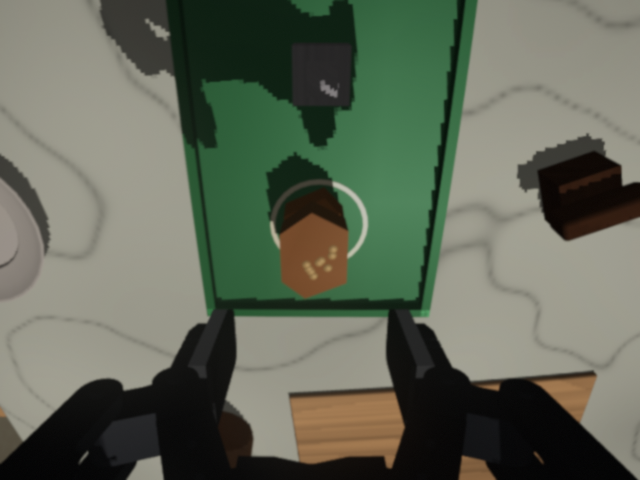

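{"name": "arm_command", "arguments": {
  "rows": [1.6,0,-3.5,2,-1,0,0.3,3.2,0,-7,4,-2,0,0.3,4.8,1,-10.5,6,-3,0,0.3,6.4,2,-14,8,-4,-0.3,0.3,8,3,-17.5,9.9,-5,-0.6,0.3,9.6,4,-21,9.9,-6.7,-0.6,0.3,11.1,5.8,-24.3,9.9,-6.7,-0.6,0.3,11.1,5.8,-24.3,9.9,-6.7,-0.6,0.3,11.1,5.8,-24.3,9.9,-6.7,-0.6,0.3,11.1,5.8,-24.3,9.9,-6.7,-0.6,0.3]
}}

```text
time: 32.43
ee_pos: [0.5247, 0.2868, 0.2001]
tcp_rot: [-90.0, -0.0, -177.9]
wrist_force: [-0.2, -0.5, 0.2]
opening: 0.0555
```

```bash
python3 -c "
from h import *
o=sensors.get_obs(); print(o['opening'],o['tcp_rot'],o['ee_pos'])
c=grab('wrist','w20')
for P,col,cen in segs(c,(0.35,0.6,.2,.42),0.014):
    P=P[P[:,2]<.045]
    if len(P)>1500: print(cen,P.mean(0),fit(P[::4],0.006)[0])
move(.526,.287,.084,182)
"
```

```text
0.05547659929470334 [-8.99720726e+01 -2.60768020e-02 -1.77935665e+02] [0.52468538 0.28676661 0.20011866]
[308.04932735 238.63386969] [0.52515668 0.28609741 0.02659997] (np.float64(1.1955814039677524), np.float64(0.7273175222176109), 'roof', 270, array([525.1, 287.4]), np.float64(-0.3), 45, 35)
t=32.48 MOVE cm [-0.08 11.67 -0.08] rot [-0. -0. -0.] rows>= 2.8 q1 29.0 q6 -63.0
```

View pics/w20.png

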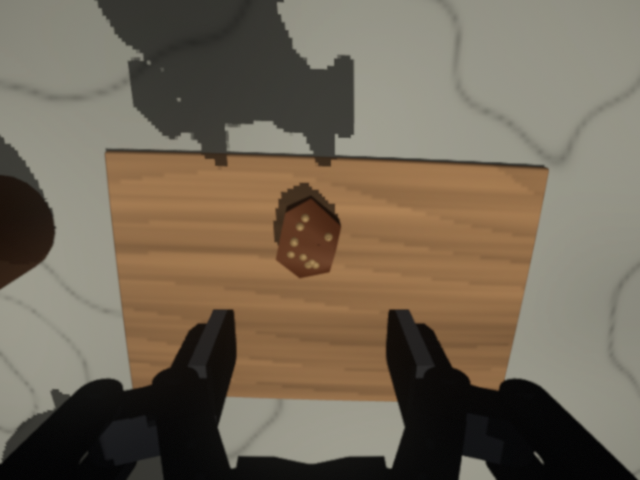

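{"name": "arm_command", "arguments": {
  "rows": [-0.1,4,-0.1,0,0,0,0.3,-0.1,8,-0.1,0,0,0,0.3,-0.1,11,-0.1,0,0,0,0.3,-0.1,11.7,-0.1,0,0,0,0.3,-0.1,11.7,-0.1,0,0,0,0.3,-0.1,11.7,-0.1,0,0,0,-1,-0.1,11.7,-0.1,0,0,0,-1,-0.1,11.7,-0.1,0,0,0,-1,-0.1,11.7,-0.1,0,0,0,-1,-0.1,11.7,-0.1,0,0,0,-1,-0.1,11.7,-0.1,0,0,0,-1]
}}

```text
time: 33.4
ee_pos: [0.5275, 0.2884, 0.0871]
tcp_rot: [-90.1, 0.3, -178.0]
wrist_force: [-0.0, -2.9, 7.4]
opening: 0.0354
```

```bash
python3 -c "
from h import *
o=sensors.get_obs(); print(o['opening'],o['wrist_force'],o['ee_pos'],o['tcp_rot'])
move(SL[0],SL[1],.21,175.15)
"
```

```text
0.03535129329302925 [-0.0180092  -2.9372909   7.43655255] [0.52751865 0.28839253 0.08708285] [ -90.11267942    0.31356395 -177.99329846]
t=33.40 MOVE cm [ -8.2  -12.29  23.62] rot [ 0.1  6.9 -0.3] rows>= 6.7 q1 29.0 q6 -63.0
```

{"name": "arm_command", "arguments": {
  "rows": [0,-4,0,0,0,0,-1,0,-8,0,0,0,0,-1,-1.2,-11,3,0,1,0,-1,-2.5,-12.6,7,0,2,0,-1,-3.9,-12.6,11,0,3,0,-1,-5.3,-12.6,15,0,4,0,-1,-6.7,-12.6,19,0,5.5,0,-1,-8.2,-12.6,22.7,0,6.9,0,-1,-8.2,-12.6,23.6,0,6.9,0,-1,-8.2,-12.6,23.6,0,6.9,0,-1,-8.2,-12.6,23.6,0,6.9,0,-1,-8.2,-12.6,23.6,0,6.9,0,-1]
}}

```text
time: 34.4
ee_pos: [0.6162, 0.0559, 0.2108]
tcp_rot: [-90.1, 0.1, 175.2]
wrist_force: [0.1, 0.3, -0.4]
opening: 0.0355
```

```bash
python3 -c "
from h import *
o=sensors.get_obs(); print(o['opening'],o['wrist_force'],o['tcp_rot'],o['ee_pos'])
move(SL[0],SL[1],.163,175.15)
c=grab('wrist','w21')
"
```

```text
0.0354585820265027 [ 0.14894385  0.27649225 -0.44690721] [-9.00754420e+01  9.89740681e-02  1.75161216e+02] [0.61617519 0.05589023 0.21080124]
t=34.40 MOVE cm [-0.09  4.78  0.1 ] rot [ 0.1  0.  -0.1] rows>= 1.1 q1 5.0 q6 -80.0
```

View pics/w21.png

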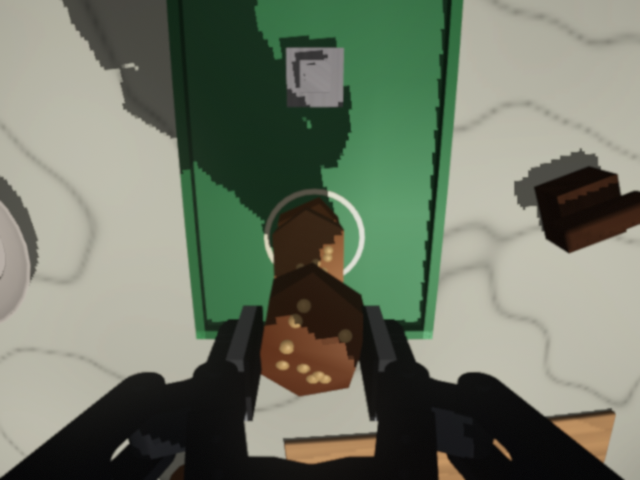

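{"name": "arm_command", "arguments": {
  "rows": [-0.1,2,0.1,0,0,0,-1,-0.1,4,0.1,0,0,0,-1,-0.1,4.8,0.1,0,0,0,-1,-0.1,4.8,0.1,0,0,0,-1,-0.1,4.8,0.1,0,0,0,-1]
}}

```text
time: 34.87
ee_pos: [0.617, 0.0551, 0.1626]
tcp_rot: [-90.1, 0.1, 175.2]
wrist_force: [0.8, -0.5, -0.6]
opening: 0.0331
```

```bash
python3 -c "
from h import *
c=grab('scene'); cv2.imwrite('pics/s22.png',cv2.resize(c['pixels'][180:330,200:400],None,fx=4,fy=4))
c=grab('wrist','w22')
"
```

```text
(no output)
```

View pics/s22.png

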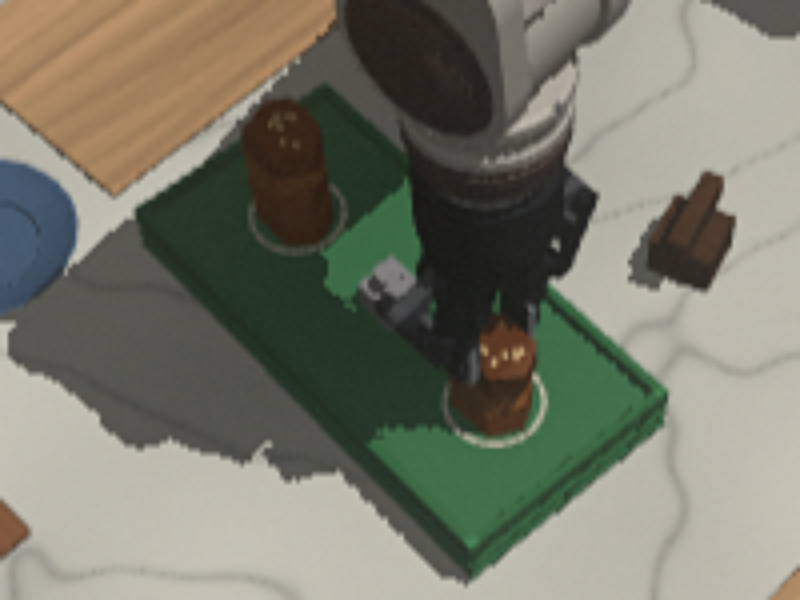

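{"name": "arm_command", "arguments": {
  "rows": [0,0.1,0,0,0,0,-1,0,0.1,0,0,0,0,-1,0,0.1,0,0,0,0,0,0,0.1,0,0,0,0,0.3,0,0.1,0,0,0,0,0.3,0,-2,0,0,0,0,0.3,0,-5,0,0,0,0,0.3,0,-8,0,0,0,0,0.3,0,-8,0,0,0,0,0.3,0,-8,0,0,0,0,0.3]
}}

```text
time: 35.8
ee_pos: [0.6179, 0.0539, 0.2444]
tcp_rot: [-90.1, 0.3, 175.1]
wrist_force: [-0.3, -0.4, -0.5]
opening: 0.0554
```

```bash
python3 -c "
from h import *
o=sensors.get_obs(); print(o['ee_pos'],o['opening'])
pile(SL,'w23')
c=grab('top','t23')
for P,col,cen in segs(c,(0.2,0.7,-0.42,0.42),0.014): print(cen.round(),len(P),P.mean(0).round(3))
for P,col,cen in segs(c,(0.3,0.5,-0.1,0.15),0.04): print('handle bar',len(P),P.mean(0).round(4),cv2.minAreaRect((P[:,:2]*1000).astype(np.float32)))
c=grab('scene'); cv2.imwrite('pics/s23.png',cv2.resize(c['pixels'][180:330,200:400],None,fx=4,fy=4))
"
```

```text
[0.61793066 0.05387576 0.24440687] 0.05543934173981381
wrist blob [313. 249.] 6103 top z95 0.1043 mid [616.4  57.1] off [-0.7  2.2] [50.7 34. ] 85.0 slope deg [0.7 3.4]
[269. 265.] 63346 [0.496 0.022 0.564]
[446. 183.] 136 [ 0.688 -0.267  0.017]
handle bar 31402 [0.4065 0.0291 0.6333] ((400.4766845703125, 32.75697708129883), (207.005126953125, 117.47737121582031), 4.581429958343506)
```

View pics/s23.png

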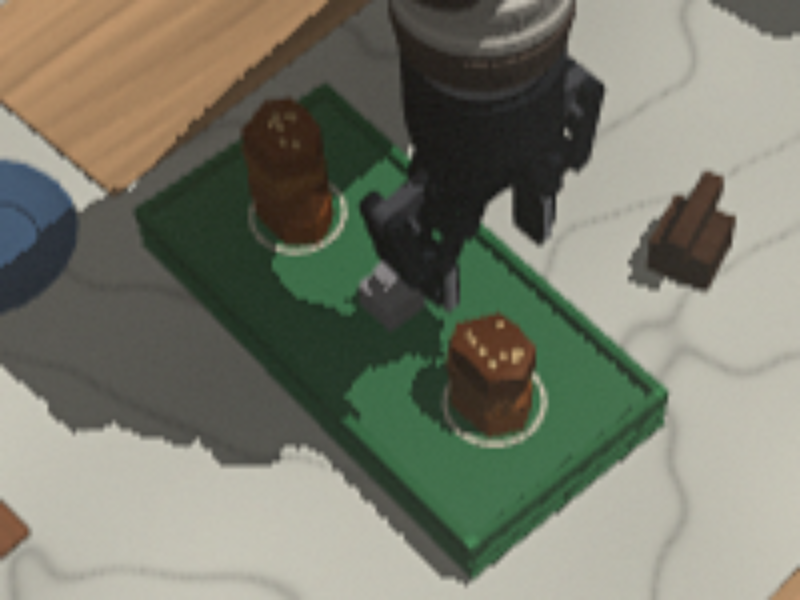

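View pics/w23.png

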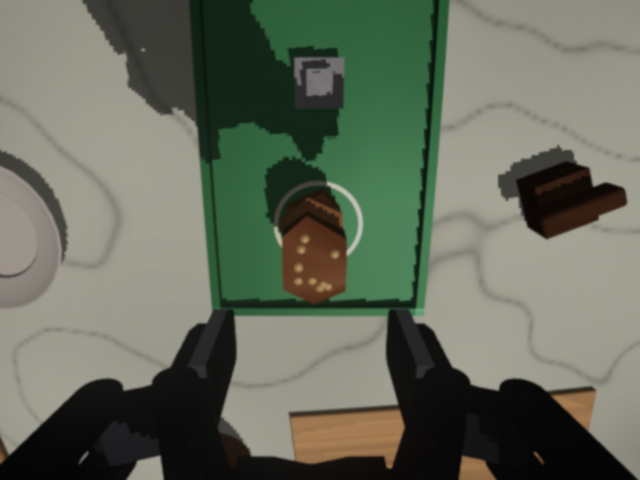

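```bash
python3 -c "
from h import *
c=grab('wrist')
for P,col,cen in segs(c,(0.38,0.5,0,0.1),0.04,):
    P=P[P[:,2]<.06]
    if len(P)>300: print('bar',P.mean(0).round(4),P[:,2].max(),cv2.minAreaRect((P[:,:2]*1000).astype(np.float32)))
move(.4417,.0557,.20,106.85)
"
```

```text
bar [0.4417 0.0549 0.0497] 0.05407188124130774 ((439.4453430175781, 55.98368835449219), (60.294891357421875, 14.465265274047852), 17.04698944091797)
t=36.00 MOVE cm [17.46  4.09  1.3 ] rot [-0.  68.3  0.1] rows>= 9.5 q1 5.0 q6 -80.0
```

{"name": "arm_command", "arguments": {
  "rows": [2,0,0.1,0,7,0,0.3,4,0,0.3,0,14,0,0.3,6,0,0.5,0,21,0,0.3,8,0,0.7,0,28,0,0.3,10,0.5,0.9,0,35,0,0.3,12,1,1,0,42,0,0.3,14,2,1.1,0,49,0,0.3,16,3,1.2,0,56,0,0.3,17.5,4.1,1.3,0,63,0,0.3,17.5,4.1,1.3,0,68.2,0,0.3,17.5,4.1,1.3,0,68.2,0,0.3,17.5,4.1,1.3,0,68.2,0,0.3],
  "force": 60
}}

```text
time: 37.0
ee_pos: [0.4416, 0.0558, 0.2006]
tcp_rot: [-90.1, -0.0, 107.1]
wrist_force: [-0.1, -0.5, -0.5]
opening: 0.0554
```

```bash
python3 -c "
from h import *
o=sensors.get_obs(); print(o['ee_pos'],o['opening'])
c=grab('wrist','w24')
for P,col,cen in segs(c,(0.38,0.5,0,0.1),0.04,):
    P=P[P[:,2]<.06]
    if len(P)>300: print('bar',P.mean(0).round(4),P[:,2].max(),cv2.minAreaRect((P[:,:2]*1000).astype(np.float32)))
move(.441,.0557,.108,106.9)
"
```

```text
[0.44162857 0.05583015 0.2005907 ] 0.055387347419629314
bar [0.4359 0.0555 0.051 ] 0.05370276249910602 ((438.33160400390625, 56.29262161254883), (59.52009582519531, 13.9664888381958), 17.192474365234375)
t=37.05 MOVE cm [0.01 9.28 0.1 ] rot [0.1 0.2 0. ] rows>= 2.2 q1 7.0 q6 -10.0
```

View pics/w24.png

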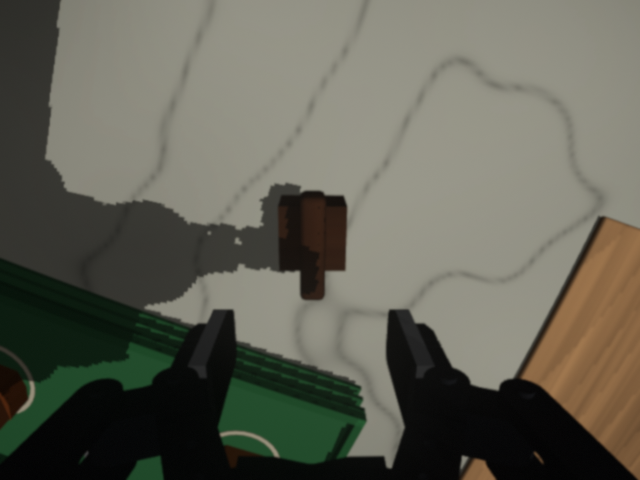

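{"name": "arm_command", "arguments": {
  "rows": [0,4,0.1,0,0,0,0.3,0,8,0.1,0,0,0,0.3,0,9.2,0.1,0,0,0,0.3,0,9.2,0.1,0,0,0,0,0,9.2,0.1,0,0,0,-1,0,9.2,0.1,0,0,0,-1,0,9.2,0.1,0,0,0,-1,0,9.2,0.1,0,0,0,-1,0,9.2,0.1,0,0,0,-1,0,9.2,0.1,0,0,0,-1,0,9.2,0.1,0,0,0,-1]
}}

```text
time: 37.97
ee_pos: [0.4421, 0.0558, 0.1112]
tcp_rot: [-90.3, 0.0, 106.9]
wrist_force: [-0.0, 0.8, 6.6]
opening: 0.0119
```

```bash
python3 -c "
from h import *
o=sensors.get_obs(); print(o['ee_pos'],o['opening'],o['tcp_rot'],o['wrist_force'])
c=grab('wrist','w25')
move(.515,.02,.22,175.15)
"
```

```text
[0.44211154 0.05584739 0.11124705] 0.01186680421605035 [-9.02919070e+01  8.85253157e-03  1.06939175e+02] [-0.03562393  0.77650878  6.59455136]
t=38.02 MOVE cm [ -5.55 -10.84  -5.98] rot [  0.3 -68.2  -0.2] rows>= 9.5 q1 7.0 q6 -10.0
```

View pics/w25.png

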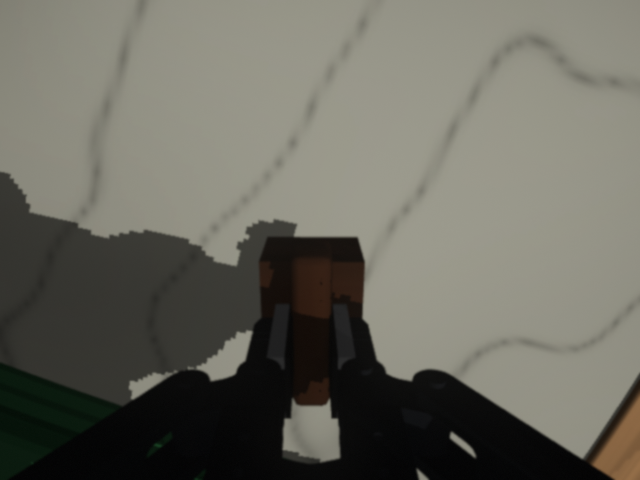

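```bash
python3 -c "
from h import *
move(*SEAT,.24,175.15)
"
```

```text
t=38.02 MOVE cm [-13.55 -12.8  -13.44] rot [  0.3 -68.2  -0.2] rows>= 9.5 q1 7.0 q6 -10.0
```

{"name": "arm_command", "arguments": {
  "rows": [0,-4,0,0,0,0,-1,0,-8,0,0,0,0,-1,-1,-12,-1,0,-7,0,-1,-2.5,-13.1,-2.5,0,-14,0,-1,-4,-13.1,-4,0,-21,0,-1,-5.5,-13.1,-5.5,0,-28,0,-1,-7,-13.1,-7,0,-35,0,-1,-8.5,-13.1,-8.5,0,-42,0,-1,-10,-13.1,-10,0,-49,0,-1,-11.5,-13.1,-11.5,0,-56,0,-1,-12.5,-13.1,-12.5,0,-63,0,-1,-13.5,-13.1,-13.4,0,-68.2,0,-1]
}}

```text
time: 39.02
ee_pos: [0.6093, -0.0352, 0.2407]
tcp_rot: [-90.0, 0.1, 175.5]
wrist_force: [-0.1, 0.3, -1.4]
opening: 0.0122
```

{"name": "arm_command", "arguments": {
  "rows": [0,0,0,0,0,0,-1,0,0,0,0,0,0,-1,0,0,0,0,0,0,-1]
}}

```text
time: 39.27
ee_pos: [0.6079, -0.0344, 0.2406]
tcp_rot: [-90.1, 0.1, 175.0]
wrist_force: [-0.5, 0.4, -1.8]
opening: 0.0122
```

```bash
python3 -c "
from h import *
o=sensors.get_obs(); print(o['ee_pos'],o['opening'],o['tcp_rot'],o['wrist_force'])
c=grab('wrist','w26')
move(*SEAT,.195,175.15)
W=cloud(c)
# column top in wrist
m=(W[...,2]>.05)&(W[...,2]<.08)&(abs(W[...,0]-.61)<.03)&(abs(W[...,1]+.035)<.03)
P=W[m]; print(len(P)); 
if len(P)>50: print(P.mean(0),cv2.minAreaRect((P[:,:2]*1000).astype(np.float32)))
m=(W[...,2]>.142)&(W[...,2]<.190)&(abs(W[...,0]-.61)<.03)&(abs(W[...,1]+.035)<.05)
P=W[m]; print(len(P)); 
c=grab('scene'); cv2.imwrite('pics/s26.png',cv2.resize(c['pixels'][180:330,200:400],None,fx=4,fy=4))
"
```

```text
[ 0.60786345 -0.03437666  0.24055638] 0.012154452500581012 [-9.00527679e+01  6.72246695e-02  1.74964155e+02] [-0.47481271  0.42955821 -1.80172851]
t=39.32 MOVE cm [-0.17  4.56  0.04] rot [ 0.1 -0.1 -0.1] rows>= 1.1 q1 -3.0 q6 -88.0
1215
[ 0.60513652 -0.04248053  0.05862415] ((605.3203735351562, -40.86565017700195), (16.56769371032715, 28.069902420043945), 83.57086944580078)
12236
```

View pics/w26.png

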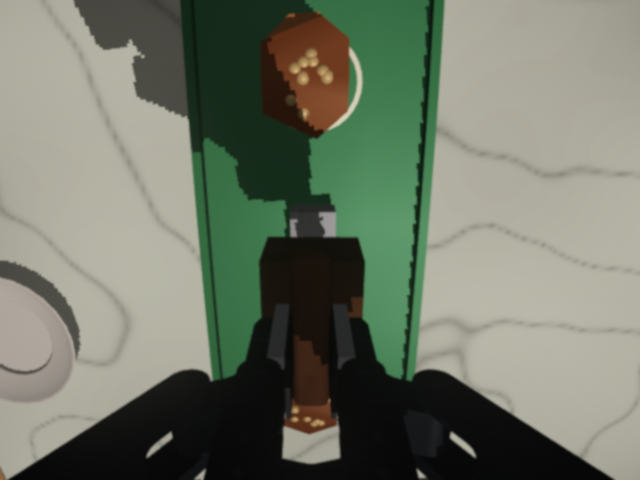

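View pics/s26.png

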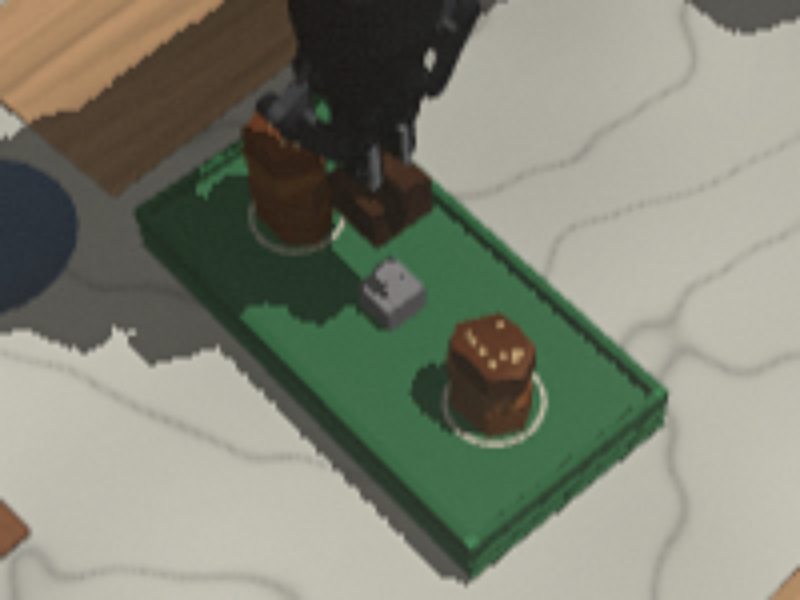

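```bash
python3 -c "
from h import *
c=grab('wrist')
o=sensors.get_obs(); print(o['ee_pos'])
W=cloud(c)
ex=np.array([np.cos(np.radians(-4.85)),np.sin(np.radians(-4.85))]); ey=np.array([-ex[1],ex[0]])
v,u=np.mgrid[0:480,0:640]
def rep(n,m):
    P=W[m]; X=(P[:,:2]-o['ee_pos'][:2])@ex*1000; Y=(P[:,:2]-o['ee_pos'][:2])@ey*1000
    print(n,len(P),'X pct',np.percentile(X,[1,50,99]).round(1),'Y',np.percentile(Y,[1,50,99]).round(1),'z',np.percentile(P[:,2],[2,50,98]).round(4))
box=(u>240)&(u<385)
rep('blockfront',box&(v>238)&(v<300)&(W[...,2]>.12)&(W[...,2]<.2))
rep('front face',box&(v>236)&(v<258)&(W[...,2]>.12)&(W[...,2]<.2))
rep('blocktop',box&(v>262)&(v<300)&(W[...,2]>.15)&(W[...,2]<.168))
rep('bartop',box&(v>262)&(v<300)&(W[...,2]>.172))
rep('column',box&(v>200)&(v<240)&(W[...,2]>.05)&(W[...,2]<.08))
# seam rows
for vv in (212,225,236): 
    s=(W[vv,:,2]>.05)&(W[vv,:,2]<.08); us=np.nonzero(s)[0]; print(vv,us.min(),us.max())
"
```

```text
[ 0.6077635  -0.03422209  0.24065296]
blockfront 6239 X pct [-20.9  -1.2  18.3] Y [-32.6 -22.2  -6.8] z [0.1353 0.1596 0.1819]
front face 2039 X pct [-21.   -1.5  18.2] Y [-32.8 -22.7 -22. ] z [0.1305 0.1501 0.1793]
blocktop 2310 X pct [-21.   -9.2  18.6] Y [-21.8 -14.3  -6.4] z [0.1579 0.1592 0.1604]
bartop 1545 X pct [-7.8 -1.1  5.9] Y [-30.2 -23.9 -17. ] z [0.1784 0.181  0.1823]
column 1215 X pct [-15.3  -2.2  11.9] Y [-14.8  -7.8   0.9] z [0.0513 0.0559 0.0745]
212 290 335
225 290 334
236 316 334
```

{"name": "arm_command", "arguments": {
  "rows": [-0.1,2,-0.1,0,0,0,-1,-0.1,4,-0.1,0,0,0,-1,-0.1,5,-0.1,0,0,0,-1,-0.1,5.5,-0.1,0,0,0,-1,-0.1,6,-0.1,0,0,0,-1,-0.1,6.2,-0.1,0,0,0,-1,-0.1,6.2,-0.1,0,0,0,-1]
}}

```text
time: 40.0
ee_pos: [0.6092, -0.0336, 0.1784]
tcp_rot: [-90.0, 0.0, 175.1]
wrist_force: [-1.1, -0.1, -0.9]
opening: 0.0117
```

```bash
python3 -c "
from h import *
o=sensors.get_obs(); print(o['ee_pos'],o['opening'],o['tcp_rot'],o['wrist_force'],o['torque'])
c=grab('scene'); cv2.imwrite('pics/s27.png',cv2.resize(c['pixels'][180:330,200:400],None,fx=4,fy=4))
"
```

```text
[ 0.60923068 -0.03360107  0.1783548 ] 0.011681749744504661 [-9.00486619e+01  4.96016336e-02  1.75114513e+02] [-1.06399861 -0.13277665 -0.94024308] [ 0.05012351  0.50725004 -0.00530269]
```

View pics/s27.png

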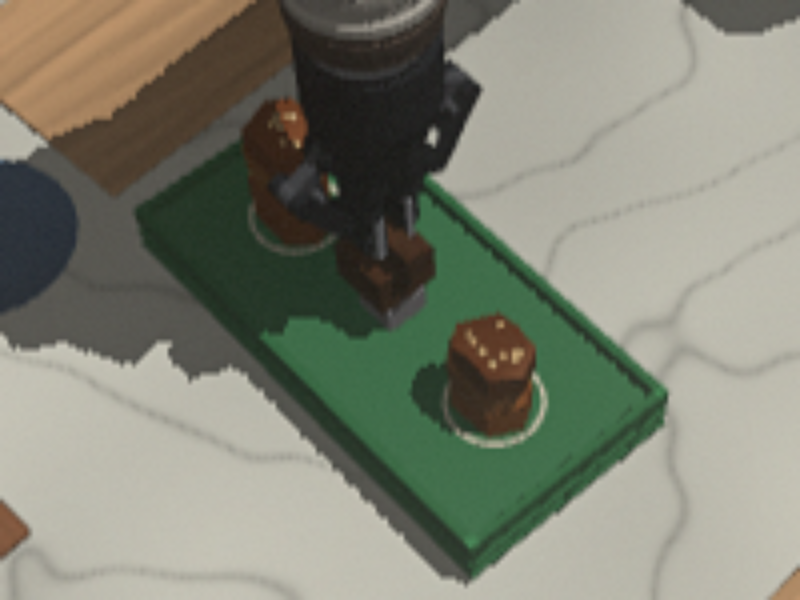

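{"name": "arm_command", "arguments": {
  "rows": [0,0.4,0,0,0,0,-1,0,0.8,0,0,0,0,-1,0,1.1,0,0,0,0,-1,0,1.3,0,0,0,0,-1,0,1.3,0,0,0,0,-1,0,1.3,0,0,0,0,-1]
}}

```text
time: 40.55
ee_pos: [0.6091, -0.0337, 0.1672]
tcp_rot: [-90.0, 0.1, 175.1]
wrist_force: [-11.1, 0.5, 14.1]
opening: 0.0122
```

{"name": "arm_command", "arguments": {
  "rows": [0.1,0.1,0,0,0,0,-1,0.1,0.1,0,0,0,0,-1,0.1,0,0,0,0,0,-0.5,0.1,0,0,0,0,0,-0.2,0.1,0,0,0,0,0,-0.1,0.1,0,0,0,0,0,-0.1,0.1,-2,0,0,0,0,-0.1,0.1,-5,0,0,0,0,-0.1,0.1,-9,0,0,0,0,-0.1,0.1,-10,0,0,0,0,-0.1,0.1,-10,0,0,0,0,-0.1]
}}

```text
time: 41.47
ee_pos: [0.6095, -0.0337, 0.2692]
tcp_rot: [-90.1, 0.4, 175.1]
wrist_force: [0.1, 0.9, 0.1]
opening: 0.0382
```

```bash
python3 -c "
from h import *
o=sensors.get_obs(); print(o['ee_pos'],o['opening'],o['wrist_force'])
c=grab('wrist','w28'); W=cloud(c)
v,u=np.mgrid[0:480,0:640]
m=(W[...,2]>.09)&(W[...,2]<.125)&(abs(W[...,0]-.608)<.04)&(abs(W[...,1]+.035)<.04)
P=W[m]; print('bar',len(P),P.mean(0),cv2.minAreaRect((P[:,:2]*1000).astype(np.float32)),np.percentile(P[:,2],[5,50,95]))
m=(W[...,2]>.078)&(W[...,2]<.09)&(abs(W[...,0]-.608)<.04)&(abs(W[...,1]+.035)<.04)
P=W[m]; print('block top',len(P),np.median(P[:,2]))
pile(SR,'w28b')
c=grab('scene'); cv2.imwrite('pics/s28.png',cv2.resize(c['pixels'][180:330,200:400],None,fx=4,fy=4))
"
```

```text
[ 0.60946893 -0.03371283  0.26921781] 0.03821452394443278 [0.12398514 0.89783611 0.05598836]
bar 2490 [ 0.60685324 -0.03903786  0.10676351] ((607.0155639648438, -36.25738525390625), (59.293853759765625, 13.87684440612793), 85.09591674804688) [0.10412848 0.10729189 0.10857982]
block top 2582 0.08563481821402677
wrist blob [310.  74.] 7053 top z95 0.1258 mid [ 601.6 -122.9] off [-0.3  1.6] [49.6 36. ] 85.4 slope deg [ 0.6 -0.5]
```

View pics/s28.png

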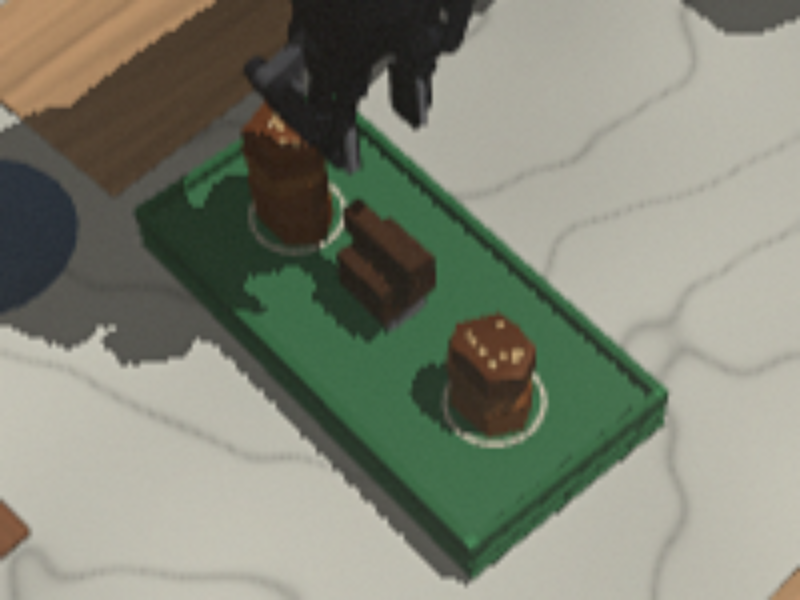

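View pics/w28.png

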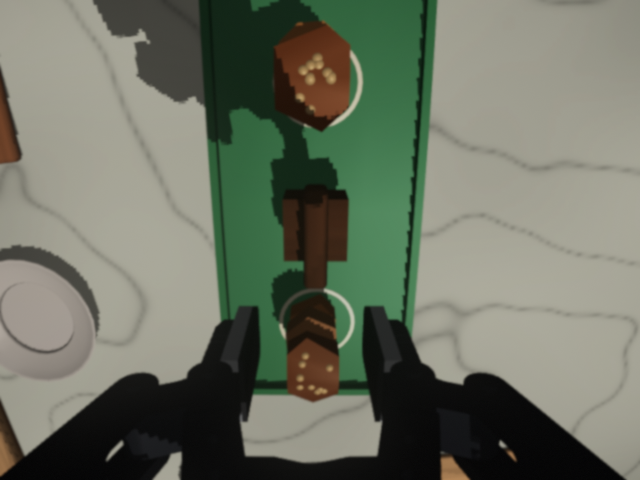

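{"name": "arm_command", "arguments": {
  "rows": [0,-3,0,0,0,0,-0.1,4,-4,0,0,0,0,-0.1,8,-4,0,0,0,0,-0.1,12,-4,0,0,0,0,-0.1,16,-4,0,0,0,0,-0.1,20,-4,0,0,0,0,-0.1,20,-4,0,0,0,0,-0.1,20,-4,0,0,0,0,-0.1]
}}

```text
time: 42.28
ee_pos: [0.4074, -0.0165, 0.3045]
tcp_rot: [-90.0, 0.1, 175.1]
wrist_force: [0.1, 0.7, 0.4]
opening: 0.0382
```

```bash
python3 -c "
from h import *
c=grab('top','t29'); W=cloud(c)
pile(SR,'t29','top',.06); pile(SL,'t29','top',.06)
for P,col,cen in segs(c,(.58,.64,-.075,.005),.06): 
    print('handle',len(P),P.mean(0).round(4),P[:,2].max().round(4))
    Q=P[P[:,2]>.098]; print(cv2.minAreaRect((Q[:,:2]*1000).astype(np.float32)), np.median(Q[:,2]))
"
```

```text
top blob [382. 217.] 573 top z95 0.1263 mid [ 605.  -122.6] off [3.1 1.9] [47.6 36. ] 85.5 slope deg [ 3.1 -1.1]
top blob [286. 211.] 518 top z95 0.1053 mid [620.   56.3] off [2.9 1.4] [48.7 34.6] 85.8 slope deg [1.9 0.9]
handle 579 [ 0.6081 -0.0363  0.0949] 0.1143
((610.2120361328125, -36.65829086303711), (59.740657806396484, 14.747633934020996), 84.42681121826172) 0.1072259640610882
```

View pics/t29.png

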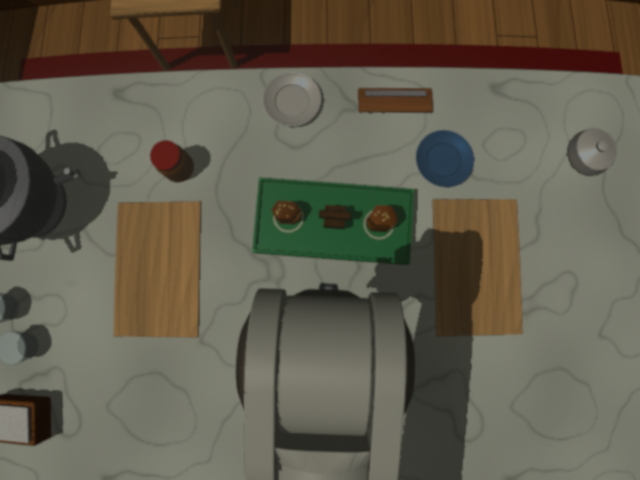

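```bash
python3 -c "
from h import *
print(bot.job_done())"
```

```text
the job is handed in; nothing more can be done
None
```

The job is handed in at about 42 s of the 210 s. All seven pieces of brittle present are piled on the two rings, and the handle is pushed home on the shaft.

- **Right ring (four high):** a flat piece (a or b), then d, then g turned half round against it, with roof-shaped f on top.
- **Left ring (three high):** c, then h turned half round against it, with roof-shaped e on top.
- **Handle:** I gripped it by the bar and turned it to line up with the tray. I pressed it down with about 14 N, and it stopped at the height I had worked out for fully home.

**Last checks**
- **Piles:** The top pieces read within about 4 mm of the ring centres, close to level. Their tops are at 126 mm (right) and 105 mm (left) above the table, as the thicknesses given imply.
- **Handle:** Its block top reads 85.6 mm against the 86 mm expected, and it is centred within about 3 mm of the seat.
- **Bystanders:** In the final top picture the jam jar and saucer look unmoved and both boards are empty.

**What disagreed:** The top and wrist cameras differed by 2–4 mm in x throughout. That is about the stated calibration error and well inside the 16 mm allowed for the pieces. For the handle I used a position between the two.

I could not tell a from b for the one flat piece. The networks suggested a, with low confidence.

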